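# Clear the fenced work board and turn the rails for their next rebates

## Robot

A 6-joint arm with a two-finger parallel gripper is mounted at the origin on the work surface. World frame = base frame: x ahead of the robot, y to its left, z up, the work surface at z = 0. Lengths are in mm, angles in rad, forces in N, time in s.
With the tool pointing down it reaches from about 350 to 875 mm from the base axis. Payload 4.2 kg.
Tool frame: the origin (TCP) lies between the finger pads; the fingertips stand 11 mm ahead of it and the grasp point (between the pads) lies 8 mm behind it; z points along the fingers, y is the direction in which the jaws open and shut (so a half turn about z gives the same grasp; the last joint's range is limited). The gripper opens to 85 mm and grips with 20 to 120 N. Pads are 22 mm wide; open, the fingers measure 114 mm over their backs; the gripper's body (76 mm by 85 mm) begins 54 mm behind the grasp point. The pads swing forward as they close: fully open they stand 13 mm farther back than shut.
Start: joints at [1.564, 0.385, 0.008, 0, -1.194, -0.259], TCP at [164.144, 603.039, 220.412] pointing down, gripper open.
Joint ranges: [-3.14, 3.14], [-1.21, 2.06], [-1.07, 1.41], [-3.16, 2.05], [-2.99, -0.16], [-3.1, 3.1]. Speed limits (rad/s): [2.79, 2.79, 3.14, 3.14, 3.14, 3.14].

## Interface

Orientations are given as a unit quaternion [x, y, z, w].
In Python, from bench import * gives the robot as it stands. The module is installed in compiled form; this text tells all that it offers.
- The arm moves only by the tool drive_tool, never from a script. Its argument "increments" is a list of rows, each a list of 3 entries, a list of its own where there are three numbers: the gripper command: -1 is shut, 1 is fully open, values between are in proportion, then the shift along the tool's x, y, z scaled (see below), then the turn about the tool's z scaled (see below). In form: [[hand, [tx, ty, tz], turn], ...]. A call has 1 to 20 rows; each row shifts and turns the commanded pose from where the row before left it, along the tool's axes as they then stand; what a row does not reach is not made up. The controller multiplies each number of a shift by 0.3 m and each number of a turn by 2 rad. A row lasts 1/8 s, in which the tool goes at most 62.5 mm and 10.7 degrees, less where a joint would pass 70% of its speed; a pose out of reach is approached as far as the arm can. A call with a number of a shift or a turn outside -1 to 1 is refused whole. A call with a gripper value outside its range is refused whole. The fingers move at their own pace and stop on an object; the grip force is fixed at half the most. Time passes only in rows, so rows that do not move let the fingers close. It gives the time, the measured TCP pose, the force and the opening at its end, in the units of the state.
- read_state(): the state, without advancing time (a new reading comes with each control period).
- get_image(name): name is "side" or "top" or "wrist"; returns the picture (480x640x3 uint8, red, green, blue); there is no depth.
- calibration(name): a dict with "fovy" (degrees; the focal length in pixels is half the picture's height over the tangent of half this angle, whatever the lens; pixels are square), "cx", "cy" (the principal point, pixels), "k1" (the pictures are not rectified: a ray, as slopes to the right and down, at radius r is drawn at 1 + k1 r^2 times it, then the intrinsics apply), "R" (3x3) and "t" (3): a world point X has camera coordinates R X + t. Camera axes: x right, y down, z forward; pixel columns grow to the right and rows downward; lengths in mm; the calibration is good to about 2 mm. A picture is of the moment at which its call begins: read the wrist's pose just before it. calibration takes no time and is no camera call; for the wrist camera it gives the pose at the moment of the call.
- job_done(): hands the job in, once; it reports no verdict.
The state is a dict: "clock": time; "joints": joint angles; "joint_vel": joint speeds; "joint_efforts": joint torques, N m; "position": TCP position; "ee_rot": TCP orientation; "contact_force": force on the tool from outside, world axes, zero at the start; "wrist_torque": the same for the moment, N m; "gripper_width": finger opening in mm.
Only numpy, scipy, OpenCV 4.12 (cv2) and the standard library are available. Lean on these libraries where they do the work, as an engineer would, in place of code of your own. Each camera call takes 0.05 s, during which the arm holds its last target.

## Task

Holding the scraper block, wipe the chips off the raised work board into the steel tray at its end: first clear the strip along the fence, then turn both maple rails end for end and set them side by side along the fence, each with its rebated side flat and square against it, and wipe off what is left, so that the board is clear and every chip is in the tray. Keep the fingers off the chips on the board (one that drops onto the bench may be picked up and put in the tray); finish with the scraper block standing upright on the cork mat, and do not disturb the plane, glue bottle or pencil pot.

Things in the scene. Friction and masses are not known exactly. Their poses are not given: they have to be found in the camera images.
- board: raised wooden work board with a fence, fixed. Origin at bench height (z = 0); z up, x across the board to the fence, y along it. The flat top is 70 mm above the origin, x -125 to +95, y -200 to +200 mm; only the fenced edge is raised. The fence, a batten along the far side: working face at x = +95 mm, 25 mm thick, 22 mm high above the top. The board may be yawed up to 0.12 rad.
- tray: open steel catch tray, fixed, standing on the bench at one end of the board, its near wall tucked 18 mm under the board's overhanging end, at the +y end in some starts and at the -y end in others: 236 (x) x 150 (y) mm outside, walls 44 mm high and 4 mm thick, so its rim is 26 mm below the board's top. Origin at the centre of its underside, axes parallel to the board's.
- mat: cork tool mat, fixed flat on the bench at the other end of the board: 220 (x) x 116 (y) x 4 mm thick. Origin at the centre of its underside, axes parallel to the board's.
- scraper: scraper block, loose, about 240 g, standing upright on the cork mat. Foot: a block 90 (x) x 50 (y) x 28 (z) mm with flat upright sides; on it a flat upright handle 60 (x) x 24 (y) mm, from 28 to 88 mm above the underside. Origin at the centre of the underside, z up along the handle; it wipes along its own y, and is pinched across the handle's 24 mm (or 60 mm).
- rail_a: maple rail, one of two alike, loose, 200 g, 58 (x) x 116 (y) x 50 (z) mm, lying on the board's near half, rebate away from the fence. Origin: centre of underside, z up. The rebate, a step along the top of its -x side, is 20 mm wide, floor 24 mm above the underside (just above fence top); beside it a tongue, x -9 to +29 mm, 24 to 50 mm high, can be pinched. Turned, its x points away from the fence.
- rail_b: maple rail, one of two alike, loose, 200 g, 58 (x) x 116 (y) x 50 (z) mm, lying on the board's near half, rebate away from the fence. Origin: centre of underside, z up. The rebate, a step along the top of its -x side, is 20 mm wide, floor 24 mm above the underside (just above fence top); beside it a tongue, x -9 to +29 mm, 24 to 50 mm high, can be pinched. Turned, its x points away from the fence.
- rail_a_side (a point): middle of this rail's rebated long side: the centre of the upright face below the rebate, which must meet the fence; at x = -29, y = 0, z = 12 mm in the rail's frame
- rail_b_side (a point): middle of this rail's rebated long side: the centre of the upright face below the rebate, which must meet the fence; at x = -29, y = 0, z = 12 mm in the rail's frame
- chip0: waste chip of pale maple, a chunky splinter-ended block about 44 x 20 x 13 mm (x, y, z of its own frame; all chips within 3 mm of that), 12 g, lying flat; origin at the centre of its underside. May be absent.
- chip1: waste chip of pale maple, a chunky splinter-ended block about 44 x 20 x 13 mm (x, y, z of its own frame; all chips within 3 mm of that), 12 g, lying flat; origin at the centre of its underside. May be absent.
- chip2: waste chip of pale maple, a chunky splinter-ended block about 44 x 20 x 13 mm (x, y, z of its own frame; all chips within 3 mm of that), 12 g, lying flat; origin at the centre of its underside. May be absent.
- chip3: waste chip of pale maple, a chunky splinter-ended block about 44 x 20 x 13 mm (x, y, z of its own frame; all chips within 3 mm of that), 12 g, lying flat; origin at the centre of its underside. May be absent.
- chip4: waste chip of pale maple, a chunky splinter-ended block about 44 x 20 x 13 mm (x, y, z of its own frame; all chips within 3 mm of that), 12 g, lying flat; origin at the centre of its underside. May be absent.
- chip5: waste chip of pale maple, a chunky splinter-ended block about 44 x 20 x 13 mm (x, y, z of its own frame; all chips within 3 mm of that), 12 g, lying flat; origin at the centre of its underside. May be absent.
- chip6: waste chip of pale maple, a chunky splinter-ended block about 44 x 20 x 13 mm (x, y, z of its own frame; all chips within 3 mm of that), 12 g, lying flat; origin at the centre of its underside. Always there.
- chip7: waste chip of pale maple, a chunky splinter-ended block about 44 x 20 x 13 mm (x, y, z of its own frame; all chips within 3 mm of that), 12 g, lying flat; origin at the centre of its underside. Always there.
- plane: wooden hand plane standing beyond the fence, 55 x 165 mm, 70 mm high (bystander, origin at the centre of its underside)
- glue: white glue bottle, 56 mm across, 125 mm high, on the bench beside the tray or mat (bystander, origin at the centre of its underside)
- pencilpot: round wooden pot of pencils, 72 mm across, 170 mm high with the pencils, on the bench at the other side (bystander, origin at the centre of its underside)

How it is judged (in metres and radians):
On the way, in this order (a step that is already met when the one before it is completed fails the run):
1. the scraper block, upright and down on the board in the strip along the fence, pushes a chip (z of scraper in the frame of board between 0.06 and 0.082 m and x of scraper in the frame of board above 0.015 m and angle between scraper's own z axis and vertical below 0.3 rad and ((contact force between scraper and chip0 above 0.02 N and (x of chip0 in the frame of board between -0.125 and 0.095 m and y of chip0 in the frame of board between -0.2 and 0.2 m and z of chip0 in the frame of board above 0.06 m)) or (contact force between scraper and chip1 above 0.02 N and (x of chip1 in the frame of board between -0.125 and 0.095 m and y of chip1 in the frame of board between -0.2 and 0.2 m and z of chip1 in the frame of board above 0.06 m)) or (contact force between scraper and chip2 above 0.02 N and (x of chip2 in the frame of board between -0.125 and 0.095 m and y of chip2 in the frame of board between -0.2 and 0.2 m and z of chip2 in the frame of board above 0.06 m)) or (contact force between scraper and chip3 above 0.02 N and (x of chip3 in the frame of board between -0.125 and 0.095 m and y of chip3 in the frame of board between -0.2 and 0.2 m and z of chip3 in the frame of board above 0.06 m)) or (contact force between scraper and chip4 above 0.02 N and (x of chip4 in the frame of board between -0.125 and 0.095 m and y of chip4 in the frame of board between -0.2 and 0.2 m and z of chip4 in the frame of board above 0.06 m)) or (contact force between scraper and chip5 above 0.02 N and (x of chip5 in the frame of board between -0.125 and 0.095 m and y of chip5 in the frame of board between -0.2 and 0.2 m and z of chip5 in the frame of board above 0.06 m)) or (contact force between scraper and chip6 above 0.02 N and (x of chip6 in the frame of board between -0.125 and 0.095 m and y of chip6 in the frame of board between -0.2 and 0.2 m and z of chip6 in the frame of board above 0.06 m)) or (contact force between scraper and chip7 above 0.02 N and (x of chip7 in the frame of board between -0.125 and 0.095 m and y of chip7 in the frame of board between -0.2 and 0.2 m and z of chip7 in the frame of board above 0.06 m)))).
2. the strip along the fence (the 70 mm next to it) is clear of chips ((x of chip0 in the frame of board below 0.025 m or z of chip0 in the frame of board below 0.055 m or y of chip0 in the frame of board below -0.2 m or y of chip0 in the frame of board above 0.2 m) and (x of chip1 in the frame of board below 0.025 m or z of chip1 in the frame of board below 0.055 m or y of chip1 in the frame of board below -0.2 m or y of chip1 in the frame of board above 0.2 m) and (x of chip2 in the frame of board below 0.025 m or z of chip2 in the frame of board below 0.055 m or y of chip2 in the frame of board below -0.2 m or y of chip2 in the frame of board above 0.2 m) and (x of chip3 in the frame of board below 0.025 m or z of chip3 in the frame of board below 0.055 m or y of chip3 in the frame of board below -0.2 m or y of chip3 in the frame of board above 0.2 m) and (x of chip4 in the frame of board below 0.025 m or z of chip4 in the frame of board below 0.055 m or y of chip4 in the frame of board below -0.2 m or y of chip4 in the frame of board above 0.2 m) and (x of chip5 in the frame of board below 0.025 m or z of chip5 in the frame of board below 0.055 m or y of chip5 in the frame of board below -0.2 m or y of chip5 in the frame of board above 0.2 m) and (x of chip6 in the frame of board below 0.025 m or z of chip6 in the frame of board below 0.055 m or y of chip6 in the frame of board below -0.2 m or y of chip6 in the frame of board above 0.2 m) and (x of chip7 in the frame of board below 0.025 m or z of chip7 in the frame of board below 0.055 m or y of chip7 in the frame of board below -0.2 m or y of chip7 in the frame of board above 0.2 m)), for 0.2 s.
3. both rails have been turned, lie flat on the board with the rebated side against the fence, and are let go (x of rail_a_side in the frame of board between 0.09 and 0.098 m and x of rail_a in the frame of board between 0.055 and 0.07 m and y of rail_a in the frame of board between -0.15 and 0.15 m and z of rail_a in the frame of board between 0.066 and 0.074 m and angle between the x axis of each of rail_a, rail_b and the x axis of board, either way round below 0.05 rad and angle between each of rail_a, rail_b's own z axis and vertical below 0.06 rad and contact force between the fingers and rail_a below 0.05 N and x of rail_b_side in the frame of board between 0.09 and 0.098 m and x of rail_b in the frame of board between 0.055 and 0.07 m and y of rail_b in the frame of board between -0.15 and 0.15 m and z of rail_b in the frame of board between 0.066 and 0.074 m and contact force between the fingers and rail_b below 0.05 N), for 0.3 s.
At the end, for the whole second after the job is handed in: all chips at rest in the tray; both rails let go, flat on the board, rebated side against the fence (within 3 to 5 mm, square within 0.05 rad), not overhanging its ends; scraper block upright (within 0.08 rad) and at rest, its middle on the cork mat (all of step 3 and x of chip0 in the frame of tray between -0.117 and 0.117 m and y of chip0 in the frame of tray between -0.075 and 0.075 m and z of each of chip0, chip1, chip2, chip3, chip4, chip5, chip6, chip7 in the frame of tray below 0.064 m and linear speed of each of chip0, chip1, chip2, chip3, chip4, chip5, chip6, chip7 below 0.05 m/s and x of chip1 in the frame of tray between -0.117 and 0.117 m and y of chip1 in the frame of tray between -0.075 and 0.075 m and x of chip2 in the frame of tray between -0.117 and 0.117 m and y of chip2 in the frame of tray between -0.075 and 0.075 m and x of chip3 in the frame of tray between -0.117 and 0.117 m and y of chip3 in the frame of tray between -0.075 and 0.075 m and x of chip4 in the frame of tray between -0.117 and 0.117 m and y of chip4 in the frame of tray between -0.075 and 0.075 m and x of chip5 in the frame of tray between -0.117 and 0.117 m and y of chip5 in the frame of tray between -0.075 and 0.075 m and x of chip6 in the frame of tray between -0.117 and 0.117 m and y of chip6 in the frame of tray between -0.075 and 0.075 m and x of chip7 in the frame of tray between -0.117 and 0.117 m and y of chip7 in the frame of tray between -0.075 and 0.075 m and linear speed of each of rail_a, rail_b, scraper below 0.03 m/s and x of scraper in the frame of mat between -0.105 and 0.105 m and y of scraper in the frame of mat between -0.055 and 0.055 m and z of scraper in the frame of mat between 0.001 and 0.009 m and angle between scraper's own z axis and vertical below 0.08 rad); the robot touches nothing.
It fails at once if the fingers press or grip a chip that is on or over the board (more than 2 N) ((contact force between the fingers and chip0 above 2 N and (x of chip0 in the frame of board between -0.125 and 0.095 m and y of chip0 in the frame of board between -0.2 and 0.2 m and z of chip0 in the frame of board above 0.06 m)) or (contact force between the fingers and chip1 above 2 N and (x of chip1 in the frame of board between -0.125 and 0.095 m and y of chip1 in the frame of board between -0.2 and 0.2 m and z of chip1 in the frame of board above 0.06 m)) or (contact force between the fingers and chip2 above 2 N and (x of chip2 in the frame of board between -0.125 and 0.095 m and y of chip2 in the frame of board between -0.2 and 0.2 m and z of chip2 in the frame of board above 0.06 m)) or (contact force between the fingers and chip3 above 2 N and (x of chip3 in the frame of board between -0.125 and 0.095 m and y of chip3 in the frame of board between -0.2 and 0.2 m and z of chip3 in the frame of board above 0.06 m)) or (contact force between the fingers and chip4 above 2 N and (x of chip4 in the frame of board between -0.125 and 0.095 m and y of chip4 in the frame of board between -0.2 and 0.2 m and z of chip4 in the frame of board above 0.06 m)) or (contact force between the fingers and chip5 above 2 N and (x of chip5 in the frame of board between -0.125 and 0.095 m and y of chip5 in the frame of board between -0.2 and 0.2 m and z of chip5 in the frame of board above 0.06 m)) or (contact force between the fingers and chip6 above 2 N and (x of chip6 in the frame of board between -0.125 and 0.095 m and y of chip6 in the frame of board between -0.2 and 0.2 m and z of chip6 in the frame of board above 0.06 m)) or (contact force between the fingers and chip7 above 2 N and (x of chip7 in the frame of board between -0.125 and 0.095 m and y of chip7 in the frame of board between -0.2 and 0.2 m and z of chip7 in the frame of board above 0.06 m))).
It fails at once if a bystander (plane, glue bottle, pencil pot) is moved by more than 30 mm (distance of any of plane, glue, pencilpot from where it was at the start of the episode above 0.03 m).
Of chip0, chip1, chip2, chip3, chip4, chip5 only 3 to 6 are there at a start; the rules pass over those that are not, and their reading is None.
At some moment in a run one of scraper, rail_a, rail_b may be knocked a few centimetres aside while the robot is not near it.
Once in a run the grip may slacken for a moment while it holds something.
It also fails if it takes over 210 s, if anything falls off the work surface, if the arm or the gripper's body presses on something with over 40 N, if the wrist force passes 120 N, or if a joint passes its speed limit or range.

## Working session

There is one attempt and no reset: what is moved stays moved. The work goes in short steps, Python scripts to look and compute and a tool call to move; the robot and the scene stay as the last step left them, time stands still between calls to the robot, and variables do not carry over. Pictures are saved under pics/ and viewed, and the job is handed in when it is done.

Besides the shell and the picture viewer there is one more tool, called as name([rows], argument=value, ...), one row to a line, values as JSON. drive_tool: Moves the arm, as the interface text tells. Shifts and turns lie within -1 to 1; 1 stands for 0.3 m of shift or 2 rad of turn. Its arguments: {"type":"object","properties":{"increments":{"type":"array"}},"required":["increments"]}

```bash
mkdir -p pics; python3 - <<'E'
from bench import *
import cv2
print(read_state())
for n in ("side","top","wrist"):
    c=calibration(n); print(n,{k:(v if not hasattr(v,'tolist') else v.tolist()) for k,v in c.items()})
    cv2.imwrite(f"pics/{n}0.png",cv2.cvtColor(get_image(n),cv2.COLOR_RGB2BGR))
E
```

```text
{'clock': 0.0, 'joints': array([ 1.56360079e+00,  3.85543300e-01,  6.60602269e-03, -5.06169339e-04,
       -1.19398399e+00, -2.58618493e-01]), 'joint_vel': array([-0.00032723, -0.00040254,  0.00027511, -0.00041892, -0.00096383,
        0.0001666 ]), 'joint_efforts': array([-2.49524428e-04, -3.92289662e+01,  1.88400346e+01,  4.18611869e+00,
       -4.58105715e-03, -1.13521079e-05]), 'position': array([163.99399831, 602.46447521, 219.32079163]), 'ee_rot': array([ 9.91167891e-01, -1.32608548e-01, -1.00160307e-04,  1.08357916e-03]), 'contact_force': array([-0.62167097, -1.03421851, -0.38456783]), 'wrist_torque': array([0.02970293, 0.00566649, 0.02466985]), 'gripper_width': 85.58432358750517}
side {'fovy': 55.87950080159291, 'cx': 327.4246239693377, 'cy': 239.43360580314084, 'k1': -0.07412107630565552, 'R': [[0.9928487874012866, -0.11781195608422335, 0.01927766478087676], [-0.04754378832943453, -0.5383465511568721, -0.8413813517358147], [0.10950284720992759, 0.8344479215991315, -0.54009794722051]], 't': [-613.2999474671028, 104.82530418173488, 948.1897388731331]}
top {'fovy': 55.855895557705345, 'cx': 322.26516580688354, 'cy': 241.76219173328167, 'k1': -0.01832081602981486, 'R': [[0.02139111141680384, -0.9997703456651967, 0.0012947126503737461], [-0.9877173460593682, -0.021333677124128335, -0.15478797922901485], [0.15478005248026103, 0.0020322767667331878, -0.9879468635535774]], 't': [-27.425603687757178, 592.2056064682995, 1018.9287825118292]}
wrist {'fovy': 65.93149906374103, 'cx': 316.57766761836604, 'cy': 235.5008207976452, 'k1': -0.0598705970788123, 'R': [[-0.2635151867395074, -0.9646539721278816, 0.0015685711789640755], [-0.9159143004923515, 0.2507106063438856, 0.3134408812205076], [-0.30275524852799773, 0.0811597555724644, -0.9496064203469607]], 't': [624.9709433749981, -41.282510025346376, 380.2126714378439]}
```

View pics/side0.png

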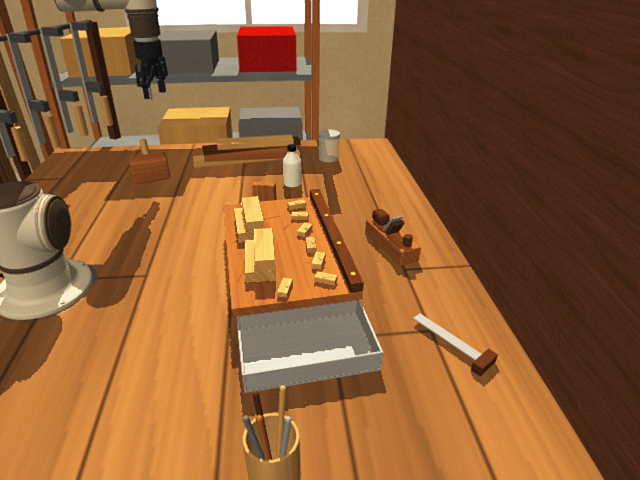

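View pics/top0.png

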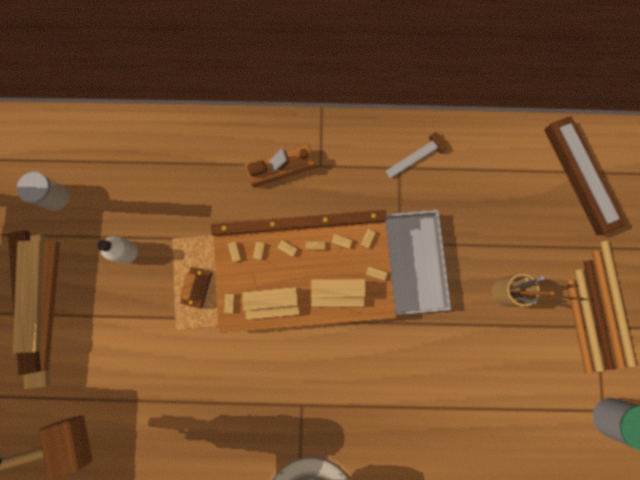

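View pics/wrist0.png

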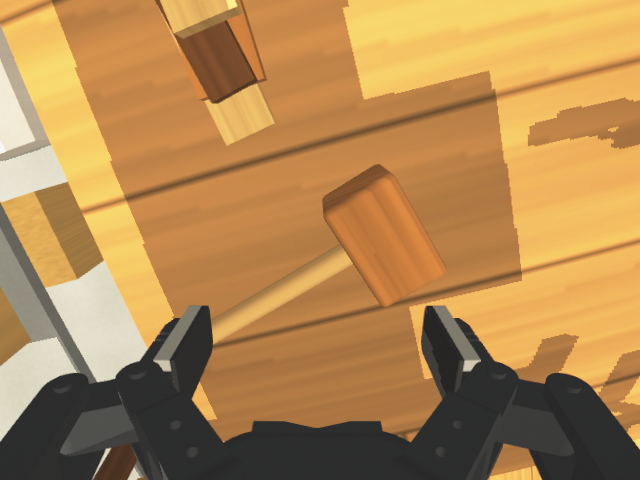

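The top view shows the tray to the right (world −y) and the mat with the scraper to the left (about 195,288). Six chips lie along the fence at rows 239–252. The other two are at (377,273) and (230,303), and the rails are at (271,303) and (338,292). The plane is at (280,167), the glue at (118,250) and the pot at (522,290). Next I'll set up ray helpers and measure.

```bash
cat > h.py <<'E'
import numpy as np, cv2
from bench import *
def ray(c,u,v):
    f=240/np.tan(np.radians(c['fovy'])/2)
    K=np.array([[f,0,c['cx']],[0,f,c['cy']],[0,0,1.]])
    p=cv2.undistortPoints(np.array([[[u,v]]],float),K,np.array([c['k1'],0,0,0.]))[0,0]
    R=np.array(c['R']);t=np.array(c['t'])
    d=R.T@np.array([p[0],p[1],1]); return -R.T@t, d/np.linalg.norm(d)
def onz(c,u,v,z):
    o,d=ray(c,u,v); return o+d*(z-o[2])/d[2]
def proj(c,X):
    f=240/np.tan(np.radians(c['fovy'])/2)
    K=np.array([[f,0,c['cx']],[0,f,c['cy']],[0,0,1.]])
    R=np.array(c['R']);t=np.array(c['t'],float)
    return cv2.projectPoints(np.array([X],float).reshape(-1,3),cv2.Rodrigues(R)[0],t,K,np.array([c['k1'],0,0,0.]))[0][:,0]
def tri(rays):
    A=sum(np.eye(3)-np.outer(d,d) for o,d in rays);b=sum((np.eye(3)-np.outer(d,d))@o for o,d in rays)
    return np.linalg.solve(A,b)
def snap(n,name=None,crop=None,s=1):
    im=get_image(n); b=cv2.cvtColor(im,cv2.COLOR_RGB2BGR)
    if name:
        o=b if crop is None else b[crop[1]:crop[3],crop[0]:crop[2]]
        cv2.imwrite(f"pics/{name}.png",cv2.resize(o,None,fx=s,fy=s,interpolation=cv2.INTER_CUBIC))
    return b
E
python3 - <<'E'
import cv2
b=cv2.imread('pics/top0.png'); c=b[200:340,165:460]
cv2.imwrite('pics/topz.png',cv2.resize(c,None,fx=2.7,fy=2.7,interpolation=cv2.INTER_CUBIC))
b=cv2.imread('pics/side0.png'); c=b[180:400,215:395]
cv2.imwrite('pics/sidez.png',cv2.resize(c,None,fx=2.7,fy=2.7,interpolation=cv2.INTER_CUBIC))
E
```

```text
(no output)
```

View pics/topz.png

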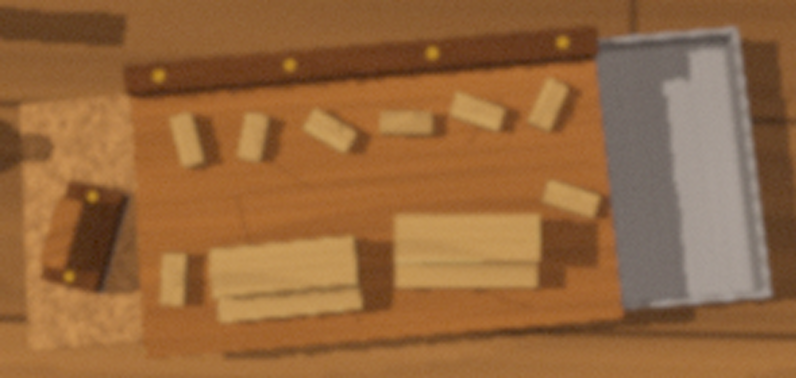

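View pics/sidez.png

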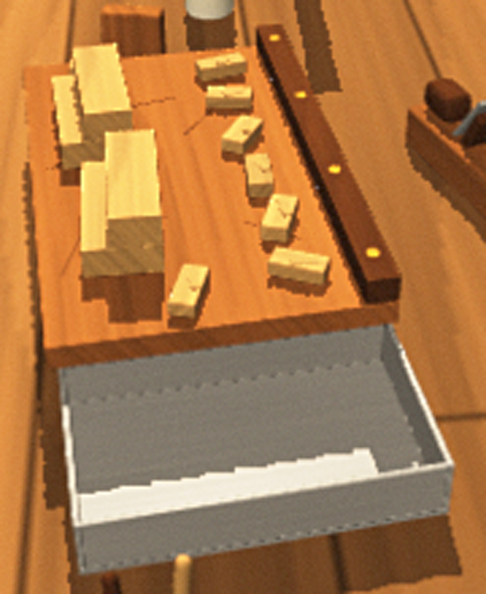

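```bash
python3 - <<'E'
from h import *
T=calibration('top');S=calibration('side')
t=lambda x,y:(165+x/2.7,200+y/2.7); s=lambda x,y:(215+x/2.7,180+y/2.7)
def P(n,xy,z): print(n,onz(T,*t(*xy),z).round(1))
P('nearL',(147,356),70);P('nearR',(624,318),70)
P('fenceFarL',(125,67),92);P('fenceFarR',(596,29),92)
P('fenceFaceTopR',(599,52),92)
P('trayFL',(598,42),44);P('trayFR',(739,28),44);P('trayNR',(771,297),44)
P('matNL',(30,350),4);P('matFL',(20,104),4)
print('side: nearL',onz(S,*s(24,68),70).round(1),'nearR',onz(S,*s(46,352),70).round(1))
print('side fence', onz(S,*s(400,280),92).round(1),onz(S,*s(257,28),92).round(1))
# screws
for a,b in [((158,76),(275,38)),((290,65),(301,95)),((432,53),(334,169)),((562,42),(373,252))]:
    print('screw tri',tri([ray(T,*t(*a)),ray(S,*s(*b))]).round(1))
# rails: top face corners right rail: top view (395,213),(541,213),(395,262),(541,262)
for n,a,b in [('RfarL',(395,213),(108,130)),]:
    pass
for n,a in [('b1',(395,213)),('b2',(541,214)),('b3',(541,265)),('b4',(395,263))]: P('railR '+n,a,120)
for n,a in [('a1',(209,248)),('a2',(354,235)),('a3',(357,286)),('a4',(214,297))]: P('railL '+n,a,120)
for n,a in [('s1',(69,183)),('s2',(127,196)),('s3',(98,290)),('s4',(43,276))]: P('scr '+n,a,32)
P('scrTop1',(92,197),92);P('scrTop2',(69,277),92)
E
```

```text
nearL [380.4 210.4  70. ]
nearR [ 420. -184.   70.]
fenceFarL [618.9 237.3  92. ]
fenceFarR [ 660.  -157.7   92. ]
fenceFaceTopR [ 640.3 -160.2   92. ]
trayFL [ 659.4 -166.2   44. ]
trayFR [ 674.8 -290.9   44. ]
trayNR [ 440.  -314.1   44. ]
matNL [380.2 328.6   4. ]
matFL [599.4 353.1   4. ]
side: nearL [380.3 211.   70. ] nearR [ 423.3 -186.5   70. ]
side fence [ 663.6 -160.1   92. ] [598.9 231.3  92. ]
screw tri [612.9 209.3  91.8]
screw tri [624.5  98.9  92.6]
screw tri [636.8 -19.9  93.3]
screw tri [ 648.9 -128.9   93.4]
railR b1 [499.4   7.1 120. ]
railR b2 [ 501.1 -109.7  120. ]
railR b3 [ 460.6 -110.   120. ]
railR b4 [459.7   6.1 120. ]
railL a1 [468.3 154.6 120. ]
railL a2 [481.2  39.4 120. ]
railL a3 [440.9  35.8 120. ]
railL a4 [429.8 148.8 120. ]
scr s1 [525.9 295.5  32. ]
scr s2 [515.6 243.9  32. ]
scr s3 [433.7 264.3  32. ]
scr s4 [444.6 312.8  32. ]
scrTop1 [509.2 258.1  92. ]
scrTop2 [443.4 272.9  92. ]
```

```bash
cat >> h.py <<'E'
from scipy.spatial.transform import Rotation as Ro
YAW=0.104; BC=np.array([522.5,26.8])
def b2w(x,y):
    c,s=np.cos(YAW),np.sin(YAW); return BC+np.array([c*x-s*y,s*x+c*y])
def w2b(p):
    c,s=np.cos(YAW),np.sin(YAW); d=np.array(p)[:2]-BC; return np.array([c*d[0]+s*d[1],-s*d[0]+c*d[1]])
def pose():
    st=read_state(); R=Ro.from_quat(st['ee_rot']).as_matrix()
    return st,np.array(st['position']),R,np.arctan2(R[1,0],R[0,0])
def plan(xyz,psi=None):
    "units of shift in CURRENT tool axes, turn, and shift in axes after the turn"
    st,p,R,ps=pose()
    d=np.array(xyz)-p; a=R.T@d/300
    tau=0 if psi is None else -((psi-ps+np.pi)%(2*np.pi)-np.pi)/2
    R2=R@Ro.from_euler('z',2*tau).as_matrix()
    print('pos',p.round(1),'psi %.3f'%ps,'shift now',a.round(4),'turn %.4f'%tau,'shift after turn',(R2.T@d/300).round(4),'t %.1f'%st['clock'])
E
python3 - <<'E'
from h import *
st,p,R,ps=pose()
c=calibration('wrist');Rc=np.array(c['R']);o=-Rc.T@np.array(c['t'])
print('cam in tool',(R.T@(o-p)).round(1),'fwd',(R.T@Rc[2]).round(3))
plan([480,270,330],-0.225)
E
```

```text
cam in tool [  80.5   -0.7 -153.6] fwd [-0.314 -0.001  0.95 ]
pos [164.  602.6 219.6] psi -0.266 shift now [ 1.3076  0.7936 -0.3667] turn -0.0205 shift after turn [ 1.274   0.8464 -0.3667] t 0.1
```

drive_tool([
  [1,[0,0,-0.12],0],
  [1,[0,0,-0.12],0],
  [1,[0,0,-0.12],-0.02],
  [1,[0.15,0.09,0],0],
  [1,[0.15,0.09,0],0],
  [1,[0.15,0.09,0],0],
  [1,[0.15,0.09,0],0],
  [1,[0.15,0.09,0],0],
  [1,[0.15,0.1,0],0],
  [1,[0.15,0.1,0],0],
  [1,[0.15,0.1,0],0],
  [1,[0.07,0.09,0],0],
  [1,[0,0,0],0],
  [1,[0,0,0],0],
])

```text
clock: 1.9
position: [478.8, 272.3, 328.2]
ee_rot: [0.994, -0.113, -0.0, 0.0]
contact_force: [-0.0, 0.4, 0.5]
gripper_width: 85.7
```

```bash
python3 - <<'E'
from h import *
plan([480,270,330],-0.225)
snap('wrist','w1')
E
```

```text
pos [478.8 272.3 328.2] psi -0.226 shift now [ 0.0055  0.0067 -0.006 ] turn -0.0005 shift after turn [ 0.0055  0.0067 -0.006 ] t 1.9
```

View pics/w1.png

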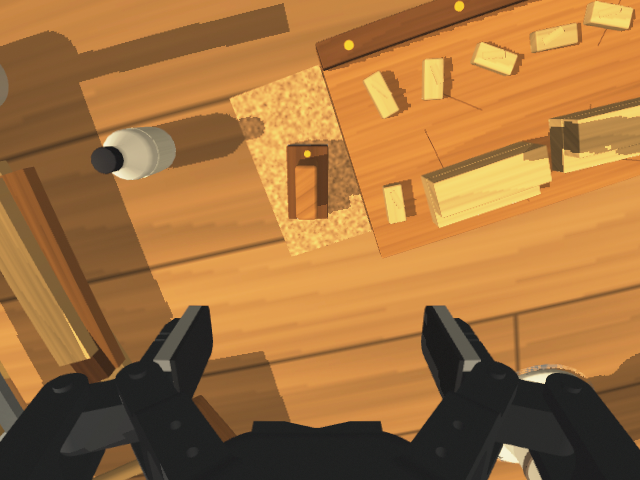

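```bash
python3 - <<'E'
from h import *
T=calibration('top');W=calibration('wrist')
t=lambda x,y:(165+x/2.7,200+y/2.7)
d1=onz(T,*t(92,197),32);d2=onz(T,*t(69,277),32);print(d1,d2,(d1+d2)/2)
print('dot tri',tri([ray(T,*t(92,197)),ray(W,307,154)]))
for u,v,z in [(288,145,32),(327,145,32),(288,219,32),(327,219,32),(307,154,32),(295,166,92),(317,166,92),(294,218,92),(317,218,92)]: print(u,v,onz(W,u,v,z).round(1))
# board from wrist
for n,u,v,z in [('nearL',381,256,70),('fenceFarTopL',316,45,92),('fenceNearTopL',322,70,92),('screw1',348,45,92),('screw2',459,6,92)]:
    p=onz(W,u,v,z);print(n,p.round(1),w2b(p).round(1))
b=cv2.imread('pics/w1.png')[120:270,220:400];cv2.imwrite('pics/w1z.png',cv2.resize(b,None,fx=4,fy=4,interpolation=cv2.INTER_CUBIC))
E
```

```text
[514.04088738 274.5419043   32.        ] [444.27787083 290.16568456  32.        ] [479.15937911 282.35379443  32.        ]
dot tri [514.58886246 277.33616564  22.4481024 ]
288 145 [530.6 296.6  32. ]
327 145 [520.2 251.4  32. ]
288 219 [442.  319.1  32. ]
327 219 [431.  271.2  32. ]
307 154 [515.3 277.1  32. ]
295 166 [511.6 289.3  92. ]
317 166 [506.5 266.8  92. ]
294 218 [457.1 304.   92. ]
317 218 [451.4 279.5  92. ]
nearL [382.4 216.7  70. ] [-119.6  203.4]
fenceFarTopL [620.1 241.8  92. ] [119.3 203.7]
fenceNearTopL [596.7 241.1  92. ] [ 96.  205.5]
screw1 [613.2 211.8  92. ] [109.5 174.5]
screw2 [624.9 101.6  92. ] [109.6  63.8]
```

View pics/w1z.png

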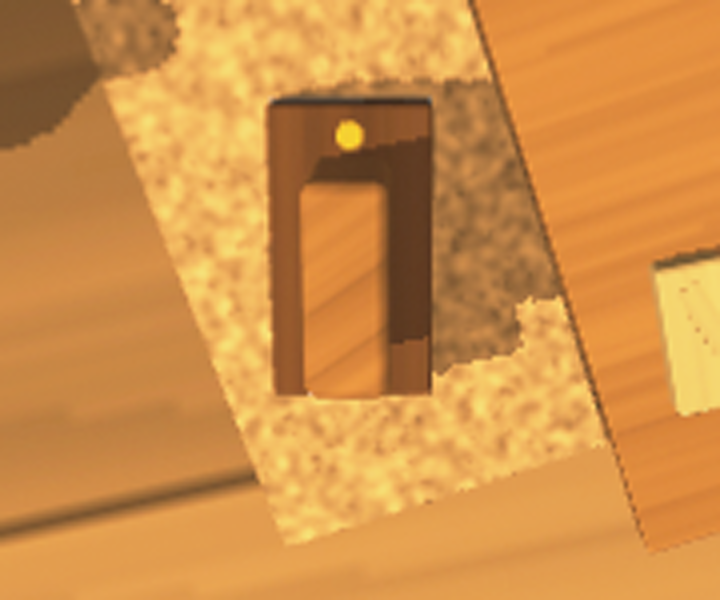

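```bash
sed -i 's/^YAW=.*/YAW=0.104; BC=np.array([522.5,28.5])/' h.py; python3 - <<'E'
from h import *
plan([481,284,60],-0.245)
E
```

```text
pos [478.7 272.7 328.2] psi -0.225 shift now [-6.000e-04 -3.860e-02  8.941e-01] turn 0.0100 shift after turn [-0.0014 -0.0385  0.8941] t 1.9
```

drive_tool([
  [1,[0,0,0],0.01],
  [1,[0,-0.0385,0.1],0],
  [1,[0,0,0.15],0],
  [1,[0,0,0.15],0],
  [1,[0,0,0.15],0],
  [1,[0,0,0.15],0],
  [1,[0,0,0.1],0],
  [1,[0,0,0.06],0],
  [1,[0,0,0.034],0],
  [1,[0,0,0],0],
  [-1,[0,0,0],0],
  [-1,[0,0,0],0],
  [-1,[0,0,0],0],
  [-1,[0,0,0],0],
  [-1,[0,0,0],0],
  [-1,[0,0,0],0],
])

```text
clock: 3.95
position: [482.3, 283.7, 61.0]
ee_rot: [0.992, -0.122, 0.001, -0.0]
contact_force: [-1.6, -0.2, 5.4]
gripper_width: 22.8
```

```bash
python3 - <<'E'
from h import *
plan([481,284,180],0.104)
print(read_state()['gripper_width'])
w=b2w(48.5,215);print(w);plan([*w,180],0.104)
snap('wrist','w2')
E
```

```text
pos [482.3 283.7  61. ] psi -0.246 shift now [-0.0043 -0.0004 -0.3968] turn -0.1748 shift after turn [-0.0038 -0.0019 -0.3968] t 4.0
22.778343116784814
[548.41823416 247.37323989]
pos [482.3 283.7  61. ] psi -0.246 shift now [ 0.2434  0.0633 -0.3967] turn -0.1748 shift after turn [ 0.207   0.1429 -0.3967] t 4.0
```

View pics/w2.png

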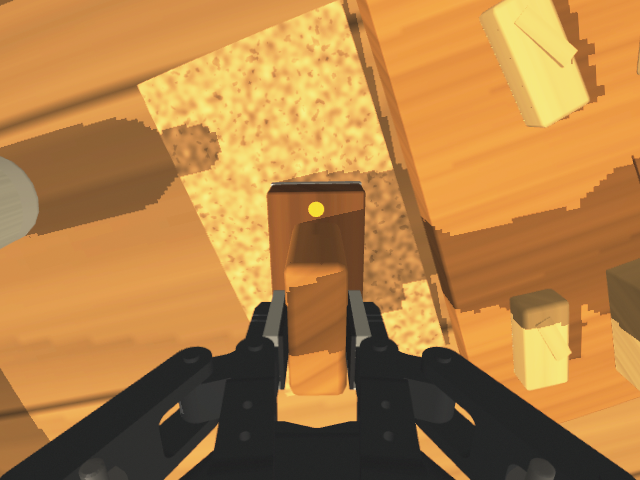

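```bash
python3 - <<'E'
from h import *
T=calibration('top')
t=lambda x,y:(165+x/2.7,200+y/2.7)
for a in [(188,140),(254,137),(331,131),(407,123),(478,111),(549,105),(572,199),(174,280)]:
    p=onz(T,*t(*a),82);print(a,p.round(0),w2b(p).round(0))
E
```

```text
(188, 140) [560. 183.  82.] [ 53. 150.]
(254, 137) [563. 128.  82.] [51. 95.]
(331, 131) [570.  63.  82.] [51. 30.]
(407, 123) [578.  -0.  82.] [ 52. -34.]
(478, 111) [590. -60.  82.] [ 57. -95.]
(549, 105) [ 596. -119.   82.] [  58. -155.]
(572, 199) [ 517. -139.   82.] [ -23. -166.]
(174, 280) [443. 189.  82.] [-62. 168.]
```

drive_tool([
  [-1,[0,0,-0.1],0],
  [-1,[0,0,-0.15],0],
  [-1,[0,0,-0.147],0],
  [-1,[0,0,0],-0.06],
  [-1,[0,0,0],-0.06],
  [-1,[0,0,0],-0.055],
  [-1,[0,0,0],0],
  [-1,[0,0,0],0],
])

```text
clock: 5.0
position: [481.5, 283.1, 178.6]
ee_rot: [0.999, 0.051, -0.001, 0.0]
contact_force: [-0.2, -0.3, -2.5]
gripper_width: 23.1
```

```bash
python3 - <<'E'
from h import *
w=b2w(46,216);plan([*w,128],0.104);print(read_state()['gripper_width'],read_state()['joints'])
E
```

```text
pos [481.5 283.1 178.6] psi 0.102 shift now [0.2016 0.1377 0.1685] turn -0.0008 shift after turn [0.2014 0.138  0.1685] t 5.0
23.13110304987141 [ 8.21422989e-01  3.07362491e-01 -2.18609321e-01 -3.69071264e-04
 -1.04625915e+00  8.51956023e-01]
```

drive_tool([
  [-1,[0.1,0.069,0],0],
  [-1,[0.1,0.069,0],0],
  [-1,[0,0,0.1],0],
  [-1,[0,0,0.05],0],
  [-1,[0,0,0],0],
  [-1,[0,0,0],0],
])

```text
clock: 5.75
position: [546.3, 249.0, 135.3]
ee_rot: [0.999, 0.052, 0.001, -0.0]
contact_force: [-0.8, -0.0, -1.5]
gripper_width: 22.7
```

```bash
python3 - <<'E'
from h import *
w=b2w(46,216);plan([*w,128],0.104);w=b2w(46,-195);plan([*w,128],0.104)
snap('wrist','w3'); snap('side','s3',(215,180,395,400),2.7)
E
```

```text
pos [546.3 249.  135.3] psi 0.105 shift now [-0.0018  0.003   0.0243] turn 0.0005 shift after turn [-0.0018  0.003   0.0243] t 5.8
pos [546.3 249.  135.3] psi 0.105 shift now [-0.0031  1.373   0.0237] turn 0.0005 shift after turn [-0.0018  1.373   0.0237] t 5.8
```

View pics/w3.png

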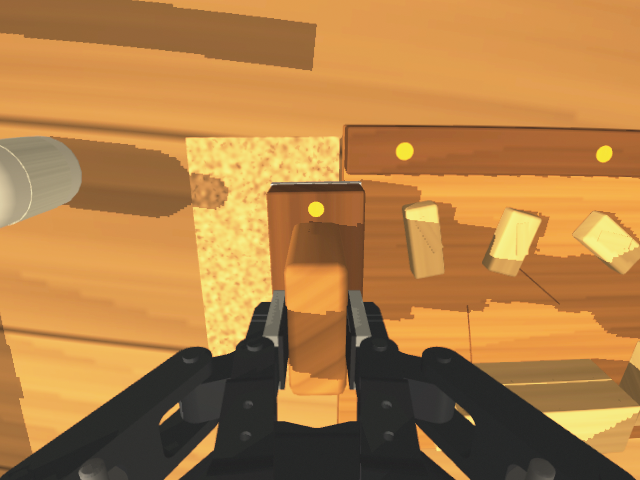

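View pics/s3.png

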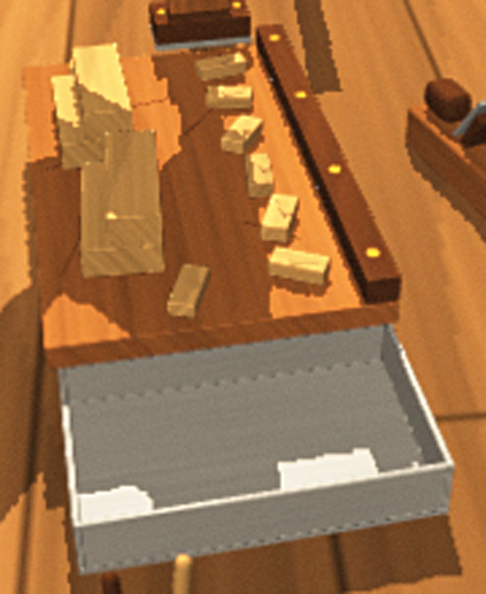

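```bash
python3 - <<'E'
from h import *
W=calibration('wrist')
for u,v,z in [(348,174,92),(420,175,92),(630,177,92),(345,126,92),(500,127,92),(636,131,92),(316,184,106),(268,184,106),(364,184,106),(404,151,92),(604,154,92)]:
    p=onz(W,u,v,z);print(u,v,p.round(1),w2b(p).round(1))
E
```

```text
348 174 [598.  238.6  92. ] [ 96.9 201.1]
420 175 [601.6 200.1  92. ] [ 96.5 162.4]
630 177 [614.4  80.9  92. ] [96.9 42.6]
345 126 [622.4 243.3  92. ] [121.6 203.2]
500 127 [631.1 162.7  92. ] [122.  122.2]
636 131 [639.   86.1  92. ] [121.9  45.2]
316 184 [593.4 255.2 106. ] [ 94.  218.1]
268 184 [590.9 279.1 106. ] [ 94.  242.1]
364 184 [595.9 231.3 106. ] [ 94.  194.1]
404 151 [613.2 210.8  92. ] [109.1 171.9]
604 154 [624.7 100.8  92. ] [109.2  61.3]
```

drive_tool([
  [-1,[0,0,0.02],0],
  [-1,[0,0,0],0],
  [-1,[0,0.04,0],0],
  [-1,[0,0.05,0],0],
  [-1,[0,0.05,0],0],
  [-1,[0,0.05,0],0],
  [-1,[0,0.05,0],0],
  [-1,[0,0.05,0],0],
  [-1,[0,0.05,0],0],
  [-1,[0,0.05,0],0],
  [-1,[0,0.05,0],0],
  [-1,[0,0.05,0],0],
  [-1,[0,0.05,0],0],
  [-1,[0,0,0],0],
])

```text
clock: 7.6
position: [562.6, 86.0, 128.2]
ee_rot: [0.999, 0.051, -0.0, 0.0]
contact_force: [0.1, 0.8, -2.4]
gripper_width: 22.6
```

```bash
python3 - <<'E'
from h import *
w=b2w(46,-195);plan([*w,128],0.104);print(w2b(pose()[1]))
snap('wrist','w4'); snap('top','t4',(165,200,460,340),2.7)
E
```

```text
pos [562.6  86.  128.2] psi 0.103 shift now [1.700e-03 8.268e-01 8.000e-04] turn -0.0007 shift after turn [5.000e-04 8.268e-01 8.000e-04] t 7.6
[45.85294614 53.03765356]
```

View pics/w4.png

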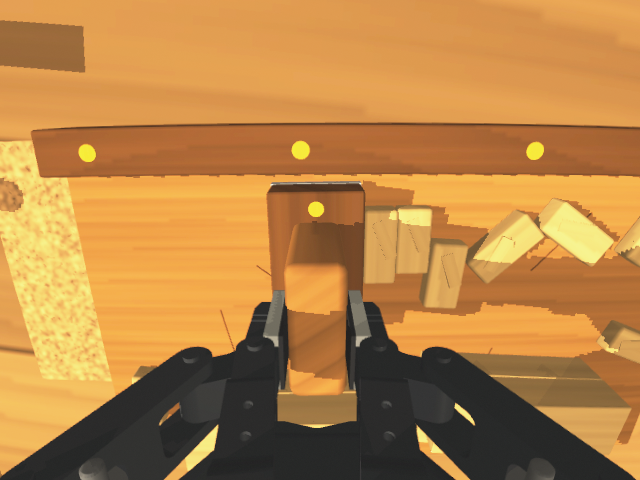

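Chips are packing neatly ahead of the foot, at columns 365–460. I'll keep pushing.

drive_tool([
  [-1,[0,0.04,0],0],
  [-1,[0,0.04,0],0],
  [-1,[0,0.04,0],0],
  [-1,[0,0.04,0],0],
  [-1,[0,0.04,0],0],
  [-1,[0,0.04,0],0],
  [-1,[0,0.04,0],0],
  [-1,[0,0.04,0],0],
  [-1,[0,0.04,0],0],
  [-1,[0,0.04,0],0],
  [-1,[0,0,0],0],
])

```text
clock: 9.07
position: [575.2, -33.0, 128.2]
ee_rot: [0.999, 0.051, -0.0, 0.0]
contact_force: [-0.0, 0.5, -1.5]
gripper_width: 22.6
```

```bash
python3 - <<'E'
from h import *
w=b2w(46,-195);plan([*w,128],0.104);print(w2b(pose()[1]))
snap('wrist','w5'); snap('side','s5',(215,180,395,400),2.7)
E
```

```text
pos [575.2 -33.  128.2] psi 0.103 shift now [0.0005 0.4278 0.0008] turn -0.0005 shift after turn [1.000e-04 4.278e-01 8.000e-04] t 9.1
[ 45.98015413 -66.65166297]
```

View pics/w5.png

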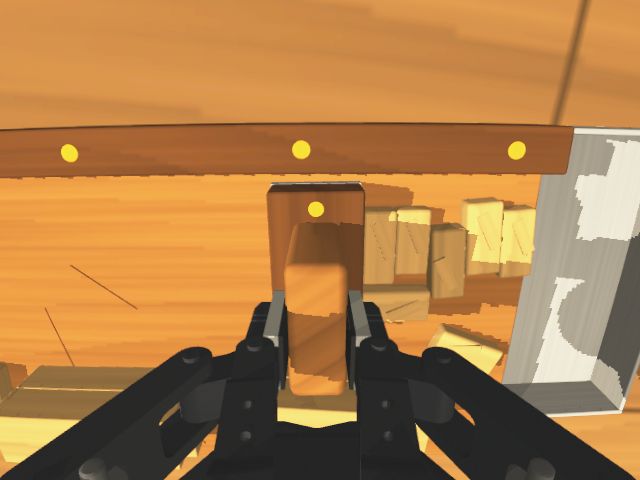

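View pics/s5.png

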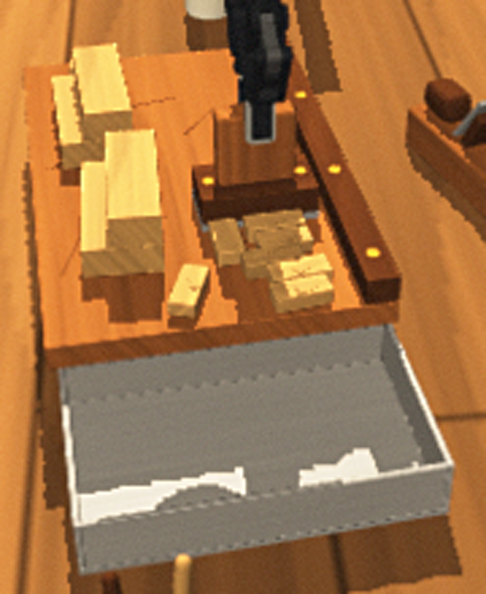

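drive_tool([
  [-1,[0,0.035,0],0],
  [-1,[0,0.035,0],0],
  [-1,[0,0.035,0],0],
  [-1,[0,0.035,0],0],
  [-1,[0,0.035,0],0],
  [-1,[0,0.035,0],0],
  [-1,[0,0.035,0],0],
  [-1,[0,0.035,0],0],
  [-1,[0,0.035,0],0],
  [-1,[0,0.035,0],0],
  [-1,[0,0.035,0],0],
  [-1,[0,0.035,0],0],
  [-1,[0,0.03,0],0],
  [-1,[0,0,0],0],
  [-1,[0,0,0],0],
])

```text
clock: 11.05
position: [589.1, -166.3, 128.2]
ee_rot: [0.999, 0.052, -0.0, -0.0]
contact_force: [-0.5, -0.3, -2.1]
gripper_width: 22.4
```

```bash
python3 - <<'E'
from h import *
print(w2b(pose()[1]))
snap('wrist','w6'); snap('side','s6',(215,180,395,400),2.7)
E
```

```text
[  46.04616416 -200.6245172 ]
```

View pics/w6.png

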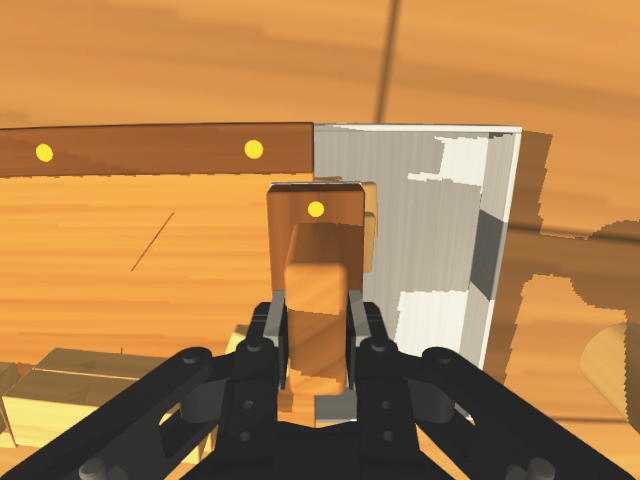

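View pics/s6.png

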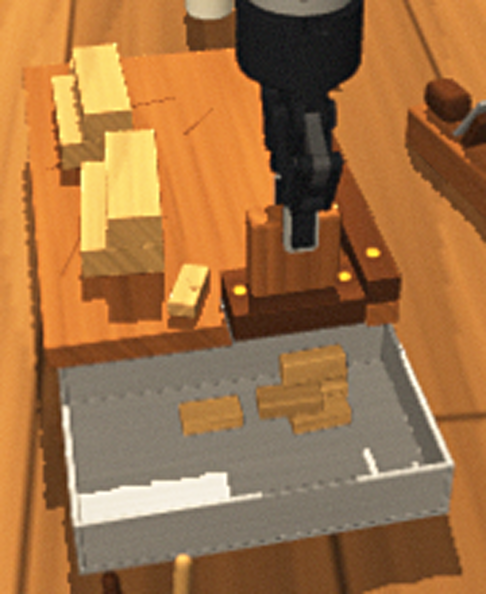

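drive_tool([
  [-1,[0,0,-0.1],0],
  [-1,[0,-0.05,-0.15],0],
  [-1,[0,-0.1,0],0],
  [-1,[0,-0.15,0],0],
  [-1,[0,-0.15,0],0],
  [-1,[0,0,0],0],
])

```text
clock: 11.9
position: [574.9, -29.1, 203.7]
ee_rot: [0.999, 0.054, 0.0, -0.0]
contact_force: [0.2, -0.7, -2.4]
gripper_width: 23.0
```

```bash
python3 - <<'E'
from h import *
plan([481,284,203],0.104)
snap('wrist','w7'); snap('side','s7',(215,180,395,400),2.7)
E
```

```text
pos [574.9 -29.1 203.7] psi 0.109 shift now [-0.1977 -1.0716  0.0026] turn 0.0024 shift after turn [-0.2029 -1.0706  0.0026] t 11.9
```

View pics/w7.png

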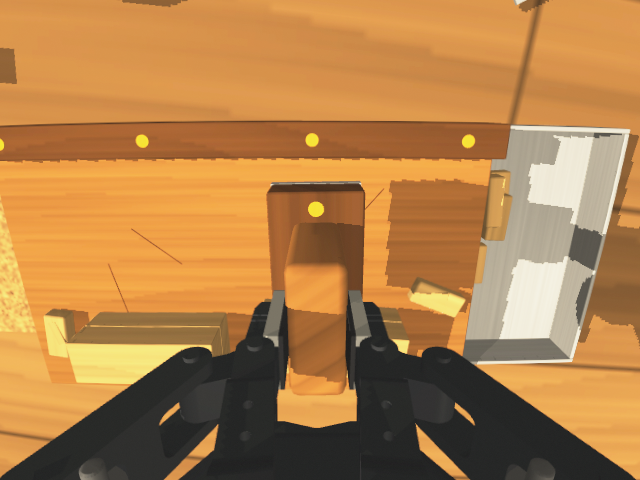

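View pics/s7.png

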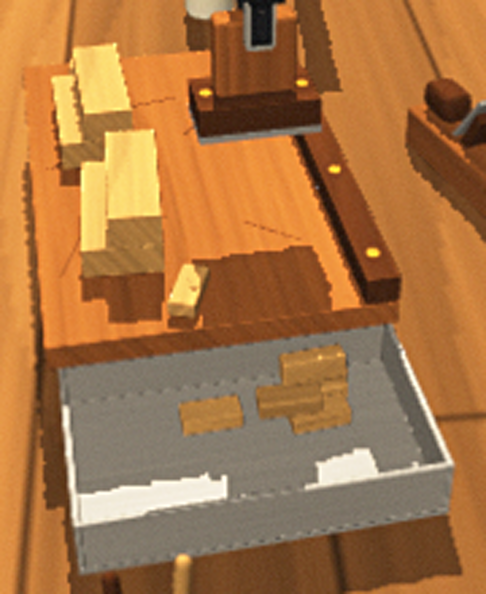

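drive_tool([
  [-1,[-0.01,-0.12,0],0],
  [-1,[-0.03,-0.17,0],0],
  [-1,[-0.03,-0.17,0],0],
  [-1,[-0.04,-0.17,0],0],
  [-1,[-0.04,-0.17,0],0],
  [-1,[-0.03,-0.17,0],0],
  [-1,[-0.02,-0.1,0],0],
  [-1,[0,0,0.15],0],
  [-1,[0,0,0.15],0],
  [-1,[0,0,0.12],0],
  [-1,[0,0,0],0],
  [-1,[0,0,0],0],
])

```text
clock: 13.5
position: [483.6, 281.3, 78.8]
ee_rot: [0.999, 0.052, 0.001, -0.001]
contact_force: [-0.3, 0.4, -1.5]
gripper_width: 22.6
```

```bash
python3 - <<'E'
from h import *
plan([481,284,61],0.104)
snap('wrist','w8')
E
```

```text
pos [483.6 281.3  78.8] psi 0.104 shift now [-0.0078 -0.0097  0.0593] turn -0.0000 shift after turn [-0.0078 -0.0097  0.0593] t 13.5
```

View pics/w8.png

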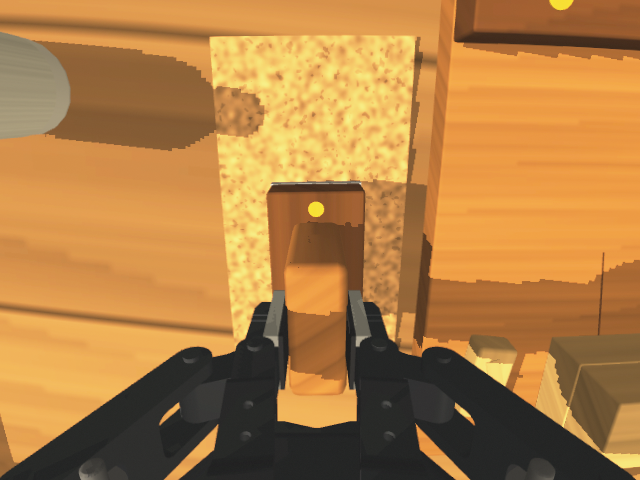

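drive_tool([
  [-1,[0,0,0.03],0],
  [-1,[0,0,0.02],0],
  [-1,[0,0,0.007],0],
  [-1,[0,0,0],0],
  [0.2,[0,0,0],0],
  [0.2,[0,0,0],0],
  [0.2,[0,0,0],0],
  [0.2,[0,0,0],0],
  [0.2,[0,0,-0.08],0],
  [1,[0,0,-0.12],0],
  [1,[0,0,-0.15],0],
  [1,[0,0,-0.15],0],
  [1,[0,0,-0.15],0],
  [1,[0,0,0],0],
])

```text
clock: 15.3
position: [483.8, 282.3, 259.7]
ee_rot: [0.999, 0.052, 0.004, -0.003]
contact_force: [-1.1, 0.5, -0.7]
gripper_width: 85.4
```

```bash
python3 - <<'E'
from h import *
plan([455,80,330],0.104)
print(read_state()['joints'])
snap('wrist','w9'); snap('top','t9',(165,200,460,340),2.7)
E
```

```text
pos [483.8 282.3 259.7] psi 0.105 shift now [-0.164   0.6593 -0.2391] turn 0.0003 shift after turn [-0.1637  0.6594 -0.2391] t 15.3
[ 8.18108380e-01  2.43421892e-01 -9.67380367e-02  1.20029922e-03
 -1.22125980e+00  8.56904061e-01]
```

View pics/w9.png

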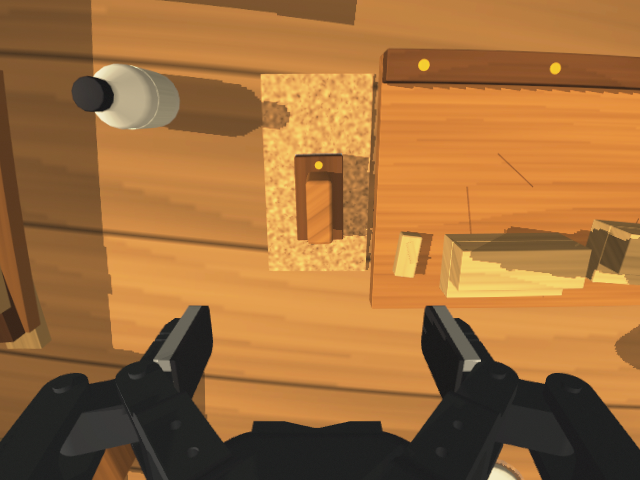

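View pics/t9.png

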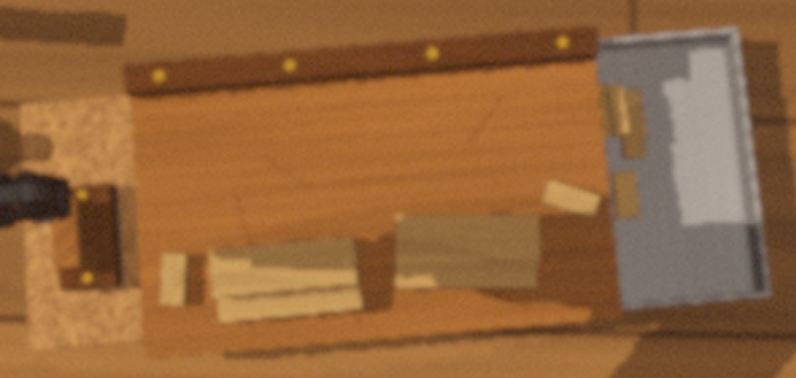

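```bash
python3 - <<'E'
from h import *
plan([458,80,330],1.68)
E
```

```text
pos [481.8 280.9 255.1] psi 0.104 shift now [-0.1484  0.6576 -0.2501] turn -0.7880 shift after turn [-0.6568 -0.1518 -0.2501] t 15.4
```

drive_tool([
  [1,[0,0,-0.1],0],
  [1,[0,0,-0.15],0],
  [1,[0,0,0],-0.088],
  [1,[0,0,0],-0.088],
  [1,[0,0,0],-0.088],
  [1,[0,0,0],-0.088],
  [1,[0,0,0],-0.088],
  [1,[0,0,0],-0.088],
  [1,[0,0,0],-0.088],
  [1,[0,0,0],-0.088],
  [1,[0,0,0],-0.084],
  [1,[-0.13,-0.03,0],0],
  [1,[-0.13,-0.03,0],0],
  [1,[-0.13,-0.03,0],0],
  [1,[-0.13,-0.03,0],0],
  [1,[-0.13,-0.03,0],0],
  [1,[0,0,0],0],
  [1,[0,0,0],0],
])

```text
clock: 17.65
position: [458.4, 82.2, 329.1]
ee_rot: [0.668, 0.745, -0.001, -0.001]
contact_force: [-0.4, 0.0, -0.0]
gripper_width: 85.2
```

```bash
python3 - <<'E'
from h import *
plan([455,95,111],1.68)
print(read_state()['joints'].round(2))
snap('wrist','w10'); np.save('w10.npy',calibration('wrist'),allow_pickle=True)
E
```

```text
pos [458.4  82.2 329.1] psi 1.680 shift now [ 0.0441 -0.0052  0.7269] turn -0.0001 shift after turn [ 0.0441 -0.0052  0.7269] t 17.6
[ 0.53  0.05 -0.16 -0.   -1.36  2.72]
```

View pics/w10.png

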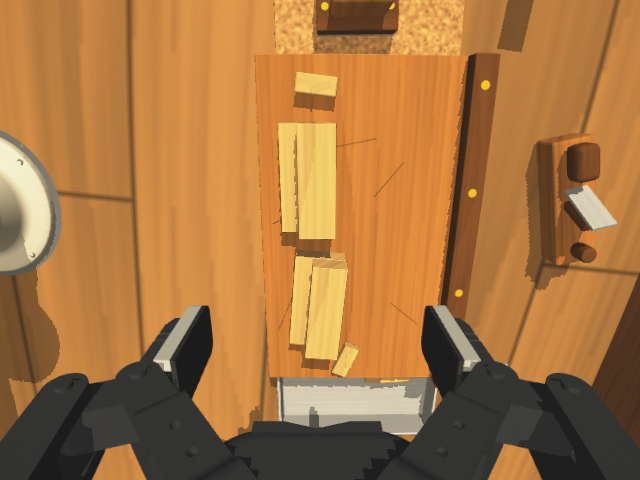

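```bash
python3 - <<'E'
import cv2
b=cv2.imread('pics/w10.png')[105:375,260:365];cv2.imwrite('pics/w10z.png',cv2.resize(b,None,fx=2.2*2.2/2.2,fy=2.2,interpolation=cv2.INTER_CUBIC))
E
```

```text
(no output)
```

View pics/w10z.png

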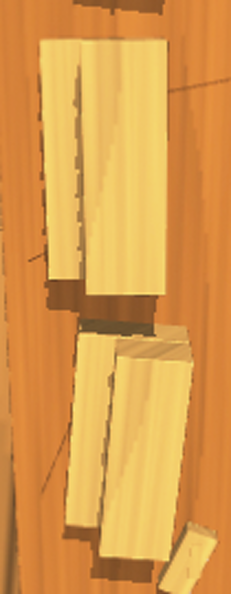

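```bash
cat > q.py <<'E'
from h import *
def quad(c,pts,z,names=''):
    P=np.array([onz(c,u,v,z) for u,v in pts])[:,:2]; (cx,cy),(w,h),_=cv2.minAreaRect(P.astype(np.float32))
    m=P.mean(0); l=(P[3]-P[0]+P[2]-P[1])/2
    w=(P[1]-P[0]+P[2]-P[3])/2
    print(names,'center',m.round(1),'len %.1f wid %.1f'%(np.linalg.norm(l),np.linalg.norm(w)),'long-axis yaw %.3f'%(np.arctan2(-l[0]*-1*-1,-l[1]) if 0 else -np.arctan2(-l[0],-l[1])),'wid yaw %.3f'%np.arctan2(w[1],w[0]),'board',w2b(m).round(1))
    return m
E
python3 - <<'E'
from q import *
W=np.load('w10.npy',allow_pickle=True).item();T=calibration('top')
f=lambda L:[(260+x/2.2,105+y/2.2) for x,y in L]
quad(W,f([(81,40),(167,40),(165,295),(86,295)]),120,'L')
quad(W,f([(117,358),(192,360),(169,560),(100,557)]),120,'R')
t=lambda L:[(165+x/2.7,200+y/2.7) for x,y in L]
quad(T,t([(214,297),(209,248),(354,235),(357,286)]),120,'Ltop')
quad(T,t([(395,263),(395,213),(541,214),(541,265)]),120,'Rtop')
# height check
for n,a,b in [('L',(209,248),(167,40)),('L',(354,235),(165,295)),('R',(395,213),(192,360)),('R',(541,214),(169,560))]:
    print(n,tri([ray(T,*t([a])[0]),ray(W,*f([b])[0])]).round(1))
for n,u,v in [('nearL',255,56),('nearR',270,377)]:
    p=onz(W,u,v,70);print(n,w2b(p).round(1))
for n,u,v in [('fenceTop L',470,54),('fence L back',499,54),('s1',486,85),('s2',472,193),('s3',458,293)]:
    p=onz(W,u,v,92);print(n,w2b(p).round(1))
E
```

```text
L center [457.   97.7] len 115.5 wid 37.0 long-axis yaw 0.115 wid yaw 0.109 board [-58.   75.6]
R center [482.9 -48.5] len 115.7 wid 36.5 long-axis yaw 0.029 wid yaw 0.069 board [-47.4 -72.5]
Ltop center [455.1  94.6] len 114.7 wid 39.7 long-axis yaw 0.105 wid yaw 0.119 board [-60.2  72.8]
Rtop center [480.2 -51.6] len 116.4 wid 40.1 long-axis yaw 0.011 wid yaw 0.016 board [-50.4 -75.3]
L [469.1 156.8 107.2]
L [482.2  39.8 112.6]
R [500.2   7.3 111.9]
R [ 502.7 -110.2  113.5]
nearL [-122.  199.]
nearR [-120.2 -198. ]
fenceTop L [ 91.3 200.4]
fence L back [120.4 201.3]
s1 [110.9 172. ]
s2 [110.3  61.9]
s3 [110.1 -58.4]
```

```bash
python3 - <<'E'
from h import *
plan([457,97,111],1.68)
E
```

```text
pos [458.6  82.6 329.2] psi 1.680 shift now [0.0488 0.0014 0.7273] turn 0.0002 shift after turn [0.0488 0.0014 0.7273] t 17.7
```

drive_tool([
  [1,[0.049,0,0.08],0],
  [1,[0,0,0.14],0],
  [1,[0,0,0.15],0],
  [1,[0,0,0.14],0],
  [1,[0,0,0.1],0],
  [1,[0,0,0.07],0],
  [1,[0,0,0.047],0],
  [1,[0,0,0],0],
  [1,[0,0,0],0],
])

```text
clock: 18.82
position: [457.7, 97.3, 112.8]
ee_rot: [0.667, 0.745, 0.001, 0.0]
contact_force: [0.2, 0.4, 0.2]
gripper_width: 85.6
```

```bash
python3 - <<'E'
from h import *
plan([457,97,111],1.68)
snap('wrist','w11');snap('side','s11',(215,150,395,370),2.7)
E
```

```text
pos [457.7  97.3 112.8] psi 1.681 shift now [-0.0009 -0.0025  0.0059] turn 0.0004 shift after turn [-0.0009 -0.0025  0.0059] t 18.8
```

View pics/w11.png

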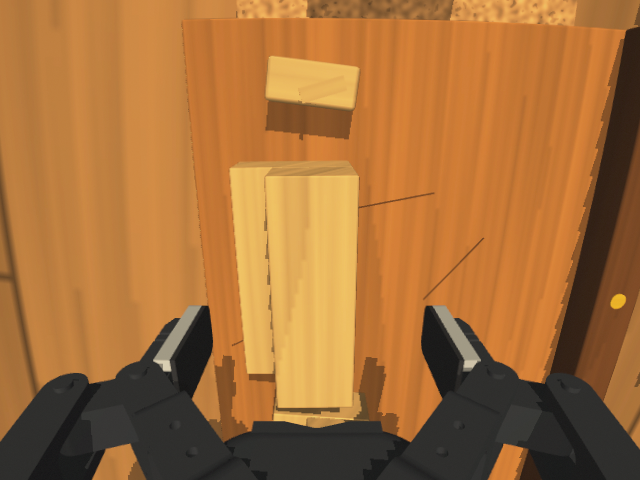

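View pics/s11.png

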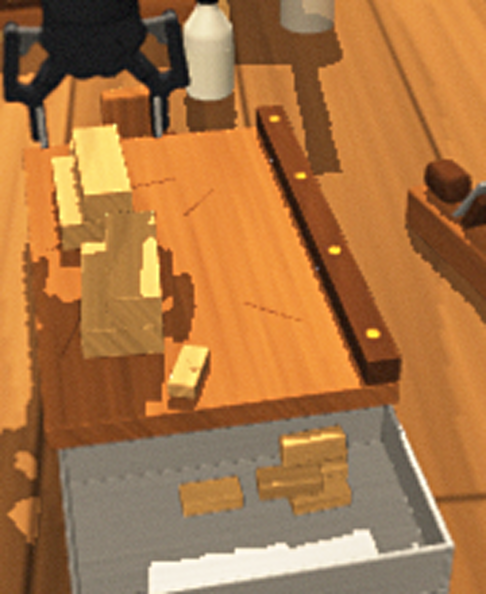

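drive_tool([
  [1,[0,0,0.005],0],
  [-1,[0,0,0],0],
  [-1,[0,0,0],0],
  [-1,[0,0,0],0],
  [-1,[0,0,0],0],
  [-1,[0,0,0],0],
  [-1,[0,0,0],0],
])

```text
clock: 19.8
position: [457.1, 96.8, 110.6]
ee_rot: [0.667, 0.745, -0.0, 0.0]
contact_force: [-0.6, -0.4, 0.3]
gripper_width: -0.1
```

```bash
python3 - <<'E'
from h import *
plan([457,97,111],1.68); print(read_state()['gripper_width'])
E
```

```text
pos [457.1  96.8 110.6] psi 1.680 shift now [ 0.0006 -0.0002 -0.0013] turn 0.0001 shift after turn [ 0.0006 -0.0002 -0.0013] t 19.8
-0.10362075949409232
```

```bash
python3 - <<'E'
from h import *
snap('wrist','w12');snap('side','s12',(215,150,395,370),2.7)
E
```

```text
(no output)
```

View pics/w12.png

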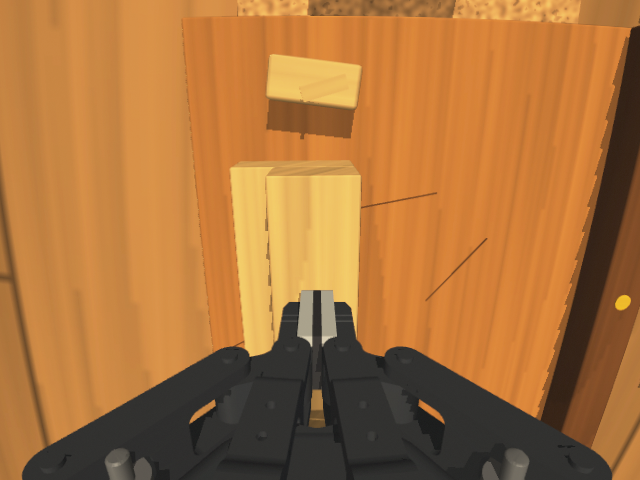

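View pics/s12.png

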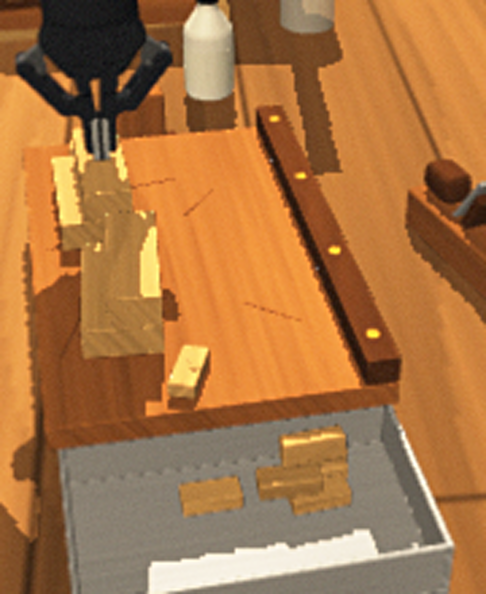

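```bash
python3 - <<'E'
from q import *
W=np.load('w10.npy',allow_pickle=True).item()
V=calibration('wrist');T=calibration('top');S=calibration('side')
f=lambda x,y:(260+x/2.2,105+y/2.2)
for a,b in [((81,40),(267,176)),((167,40),(360,176))]:
    print('rail top wrist2',tri([ray(W,*f(*a)),ray(V,*b)]).round(1))
print('screw', tri([ray(W,472,193),ray(V,622,302)]).round(1))
for z in (100,110,120):
  quad(V,[(267,176),(360,176),(352,407),(278,408)],z,'z%d'%z)
  quad(W,[f(*p) for p in [(81,40),(167,40),(165,295),(86,295)]],z,'W z%d'%z)
# side view rail L corner  (s9-type crop 215,180): top tongue corners from sidez: (73,45),(116,45),(131,109),(84,114)
s=lambda x,y:(215+x/2.7,180+y/2.7)
for b,a in [((73,45),(81,40)),((116,45),(167,40)),((131,109),(165,295)),((80,114),(86,295))]:
    print('side+wrist',tri([ray(S,*s(*b)),ray(W,*f(*a))]).round(1))
E
```

```text
rail top wrist2 [432.1 153.2 123.4]
rail top wrist2 [468.3 156.8 119.6]
screw [625.7 101.3  91.8]
z100 center [457.2  87. ] len 129.6 wid 41.5 long-axis yaw 0.112 wid yaw 0.117 board [-58.9  65. ]
W z100 center [457.4  94.1] len 121.9 wid 39.1 long-axis yaw 0.115 wid yaw 0.109 board [-58.  72.]
z110 center [456.7  92.5] len 121.7 wid 38.9 long-axis yaw 0.112 wid yaw 0.117 board [-58.8  70.5]
W z110 center [457.2  95.9] len 118.7 wid 38.1 long-axis yaw 0.115 wid yaw 0.109 board [-58.   73.8]
z120 center [456.1  98.1] len 113.8 wid 36.4 long-axis yaw 0.112 wid yaw 0.117 board [-58.8  76.1]
W z120 center [457.   97.7] len 115.5 wid 37.0 long-axis yaw 0.115 wid yaw 0.109 board [-58.   75.6]
side+wrist [432.  153.1 121.4]
side+wrist [468.8 157.  117.8]
side+wrist [482.1  42.1 119.2]
side+wrist [443.5  37.8 119.1]
```

```bash
python3 - <<'E'
from h import *
W=calibration('wrist');S=calibration('side');T=calibration('top')
print(tri([ray(S,215+100/2.7,150+158/2.7),ray(W,317,292)]).round(1))
print(pose()[1])
for z in (95,100,105,110,115,120,125,130): print(z, proj(S,[457,97,z]).round(1), onz(W,317,292,z).round(1))
b=snap('side'); cv2.imwrite('pics/s12z.png',cv2.resize(b[150:240,220:300],None,fx=7,fy=6.5,interpolation=cv2.INTER_CUBIC))
E
```

```text
[456.3 102.8 116.2]
[457.0498059   96.82246105 110.59484495]
95 [[253.1 217.9]] [458.   92.2  95. ]
100 [[253. 216.]] [457.7  94.7 100. ]
105 [[252.8 214.1]] [457.4  97.2 105. ]
110 [[252.7 212.1]] [457.1  99.7 110. ]
115 [[252.5 210.2]] [456.8 102.3 115. ]
120 [[252.4 208.2]] [456.6 104.8 120. ]
125 [[252.2 206.3]] [456.3 107.3 125. ]
130 [[252.  204.3]] [456.  109.9 130. ]
```

View pics/s12z.png

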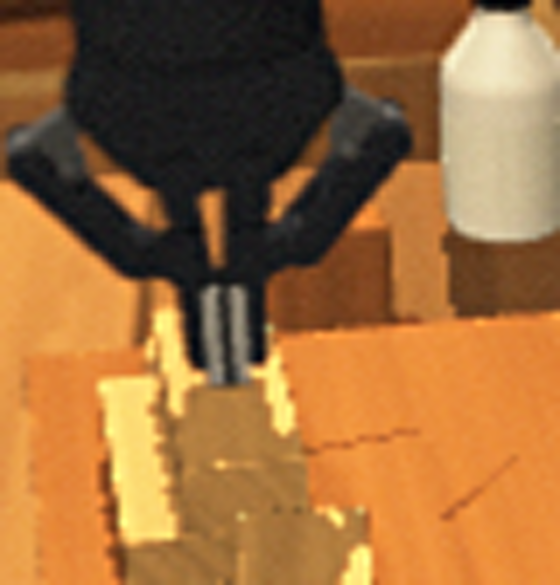

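```bash
python3 - <<'E'
from h import *
W=calibration('wrist');st,p,R,ps=pose()
for dz in (-20,-10,-8,0,5,11): print(dz,[proj(W,p+R@np.array([x,0,dz]))[0].round(0) for x in (-11,0,11)])
E
```

```text
-20 [array([316., 344.]), array([316., 321.]), array([316., 297.])]
-10 [array([316., 331.]), array([316., 309.]), array([316., 286.])]
-8 [array([316., 328.]), array([316., 307.]), array([316., 284.])]
0 [array([316., 319.]), array([316., 298.]), array([316., 277.])]
5 [array([316., 314.]), array([316., 293.]), array([316., 272.])]
11 [array([316., 307.]), array([316., 288.]), array([316., 267.])]
```

drive_tool([
  [1,[0,0,-0.05],0],
  [1,[0,0,0],0],
  [1,[0,0,0],0],
  [1,[0,0,0],0],
  [1,[0,0,0.05],0],
  [1,[0,0,0.035],0],
  [1,[0,0,0.035],0],
  [1,[0,0,0],0],
  [1,[0,0,0],0],
  [-1,[0,0,0],0],
  [-1,[0,0,0],0],
  [-1,[0,0,0],0],
  [-1,[0,0,0],0],
  [-1,[0,0,0],0],
])

```text
clock: 21.7
position: [457.4, 97.0, 90.1]
ee_rot: [0.667, 0.745, 0.0, 0.0]
contact_force: [-0.4, 1.3, 4.8]
gripper_width: 36.4
```

```bash
python3 - <<'E'
from h import *
plan([457,97,111],1.68); print(read_state()['gripper_width'])
snap('wrist','w13')
E
```

```text
pos [457.4  97.   90.1] psi 1.680 shift now [ 0.0001 -0.0013 -0.0698] turn 0.0002 shift after turn [ 0.0001 -0.0013 -0.0698] t 21.7
36.44199706604516
```

View pics/w13.png

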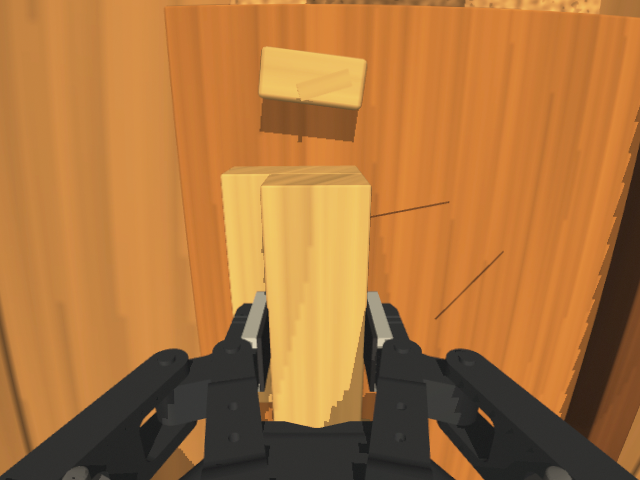

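drive_tool([
  [-1,[0,0,-0.06],0],
  [-1,[0,0,-0.1],0],
  [-1,[0,0,-0.1],0],
  [-1,[0,0,0],0],
  [-1,[0,0,0],0.06],
  [-1,[0,0,0],0.088],
  [-1,[0,0,0],0.088],
  [-1,[0,0,0],0.088],
  [-1,[0,0,0],0.088],
  [-1,[0,0,0],0.088],
  [-1,[0,0,0],0.088],
  [-1,[0,0,0],0.088],
  [-1,[0,0,0],0.088],
  [-1,[0,0,0],0.088],
  [-1,[0,0,0],0.088],
  [-1,[0,0,0],0.088],
  [-1,[0,0,0],0.088],
  [-1,[0,0,0],0.088],
  [-1,[0,0,0],0.088],
  [-1,[0,0,0],0.088],
])

```text
clock: 24.25
position: [455.7, 96.3, 165.5]
ee_rot: [0.856, -0.517, -0.001, 0.002]
contact_force: [-0.3, 0.2, -1.5]
gripper_width: 36.9
```

drive_tool([
  [-1,[0,0,0],0.088],
  [-1,[0,0,0],0.088],
  [-1,[0,0,0],0.017],
  [-1,[0,0,0],0],
  [-1,[0,0,0],0],
])

```text
clock: 24.88
position: [456.8, 96.7, 167.2]
ee_rot: [0.744, -0.669, -0.0, 0.0]
contact_force: [0.4, -0.3, -1.8]
gripper_width: 36.6
```

```bash
python3 - <<'E'
from h import *
plan([*b2w(49,66),105],-1.467); print(read_state()['gripper_width'])
snap('wrist','w14')
E
```

```text
pos [456.8  96.7 167.2] psi -1.465 shift now [ 0.0296 -0.3576  0.2071] turn 0.0012 shift after turn [ 0.0287 -0.3576  0.2071] t 24.9
36.57915438827812
```

View pics/w14.png

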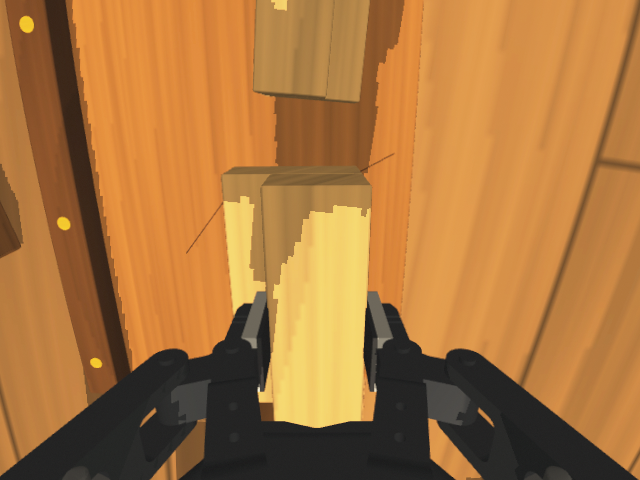

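drive_tool([
  [-1,[0.029,-0.08,0],0.001],
  [-1,[0,-0.1,0],0],
  [-1,[0,-0.1,0],0],
  [-1,[0,-0.078,0],0],
  [-1,[0,0,0],0],
  [-1,[0,0,0.1],0],
  [-1,[0,0,0.1],0],
  [-1,[0,0,0],0],
  [-1,[0,0,0],0],
])

```text
clock: 26.05
position: [565.3, 99.5, 108.9]
ee_rot: [0.743, -0.669, 0.001, -0.001]
contact_force: [0.3, 0.2, -1.4]
gripper_width: 36.8
```

```bash
python3 - <<'E'
from h import *
plan([*b2w(49,66),90.5],-1.467); print(read_state()['gripper_width'],w2b(pose()[1]))
snap('wrist','w15')
E
```

```text
pos [565.3  99.5 108.9] psi -1.467 shift now [0.0004 0.0033 0.0613] turn 0.0000 shift after turn [0.0004 0.0033 0.0613] t 26.1
36.821093285559144 [49.96749607 66.13237647]
```

View pics/w15.png

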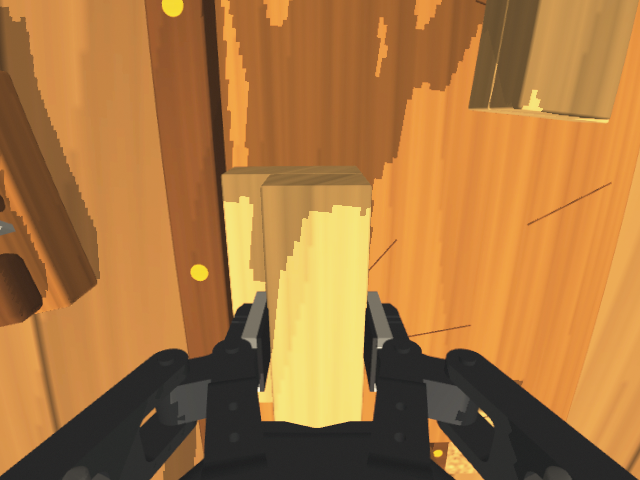

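drive_tool([
  [-1,[0,0,0.03],0],
  [-1,[0,0,0.03],0],
  [-1,[0,0,0],0],
  [-1,[0,-0.007,0],0],
  [-1,[0,-0.007,0],0],
  [-1,[0,0,0],0],
  [-1,[0,0,0],0],
])

```text
clock: 26.98
position: [567.8, 99.3, 90.2]
ee_rot: [0.743, -0.67, -0.001, 0.001]
contact_force: [-5.0, 0.5, 6.4]
gripper_width: 36.4
```

```bash
python3 - <<'E'
from h import *
plan([*b2w(56,66),90.5],-1.467); st=read_state();print(st['gripper_width'],w2b(pose()[1]),st['contact_force'],st['wrist_torque'])
snap('wrist','w16')
E
```

```text
pos [567.8  99.3  90.2] psi -1.468 shift now [-0.0009 -0.0119 -0.0011] turn -0.0004 shift after turn [-0.0009 -0.0119 -0.0011] t 27.0
36.38760768163089 [52.4234691  65.71881458] [-4.95462052  0.53919309  6.38462054] [0.04211294 1.32073782 0.01043209]
```

View pics/w16.png

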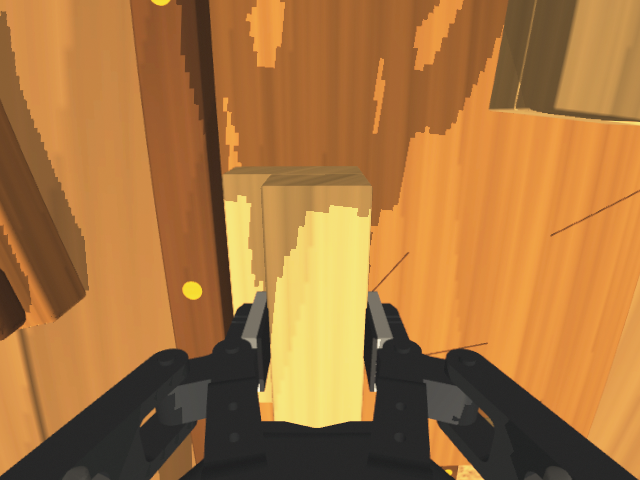

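drive_tool([
  [-1,[0,0,-0.002],0],
  [-1,[0,-0.005,0],0],
  [-1,[0,-0.005,0],0],
  [-1,[0,0,0],0],
  [-1,[0,0,0],0],
])

```text
clock: 27.65
position: [572.1, 99.9, 90.1]
ee_rot: [0.743, -0.67, 0.0, 0.0]
contact_force: [-2.3, -0.8, 1.3]
gripper_width: 36.7
```

```bash
python3 - <<'E'
from h import *
st=read_state();print(st['gripper_width'],w2b(pose()[1]),st['contact_force'],st['wrist_torque'],pose()[1])
snap('wrist','w17',(100,130,420,370),2.4)
E
```

```text
36.70191332099167 [56.71431307 65.8298958 ] [-2.34416536 -0.78931265  1.27153662] [-0.28013036  0.53815426  0.03583288] [572.0739042   99.86187015  90.1059766 ]
```

View pics/w17.png

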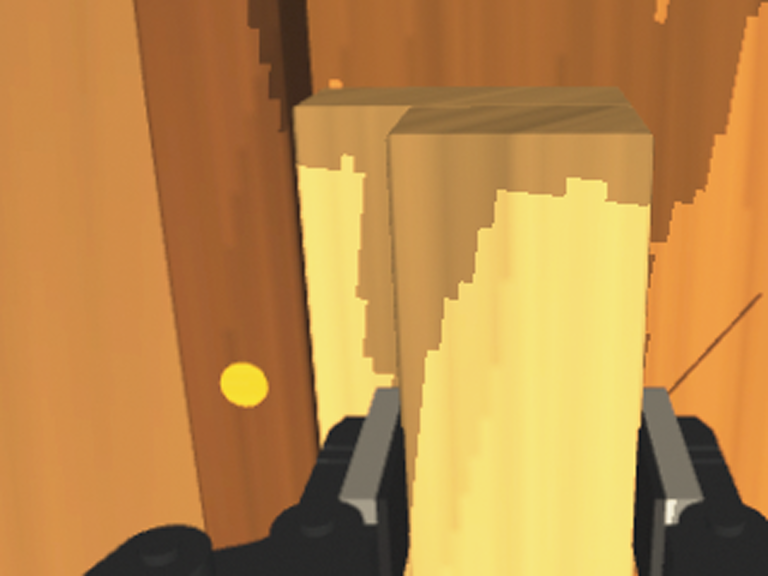

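drive_tool([
  [-1,[0,-0.005,0],0],
  [-1,[0,0,0],0],
  [-1,[0,0,0],0],
])

```text
clock: 28.08
position: [573.3, 100.1, 90.2]
ee_rot: [0.743, -0.67, -0.0, 0.0]
contact_force: [-3.1, -0.7, 3.2]
gripper_width: 36.6
```

```bash
python3 - <<'E'
from h import *
st=read_state();print(st['gripper_width'],w2b(pose()[1]),st['contact_force'],st['wrist_torque'],pose()[1],pose()[3])
E
```

```text
36.59569207794211 [57.98647963 65.92970379] [-3.13015503 -0.69307413  3.16095321] [-0.24906877  0.83508196  0.04109099] [573.32883574 100.09320582  90.17248502] -1.4677366066425448
```

drive_tool([
  [-1,[0,-0.005,0],0],
  [-1,[0,-0.005,0],0],
  [-1,[0,0,0],0],
  [-1,[0,0,0],0],
])

```text
clock: 28.58
position: [573.4, 100.0, 90.3]
ee_rot: [0.743, -0.67, -0.002, 0.003]
contact_force: [-10.8, 1.3, 9.6]
gripper_width: 36.9
```

```bash
python3 - <<'E'
from h import *
st=read_state();print(st['gripper_width'],w2b(pose()[1]),st['contact_force'],st['wrist_torque'],pose()[1],pose()[3])
snap('wrist','w18',(100,130,420,370),2.4)
E
```

```text
36.91791082648184 [58.06655042 65.80777977] [-10.77308703   1.27069986   9.57995024] [0.12987889 3.00508223 0.09841156] [573.42113115  99.98025293  90.3150453 ] -1.4676810811662002
```

View pics/w18.png

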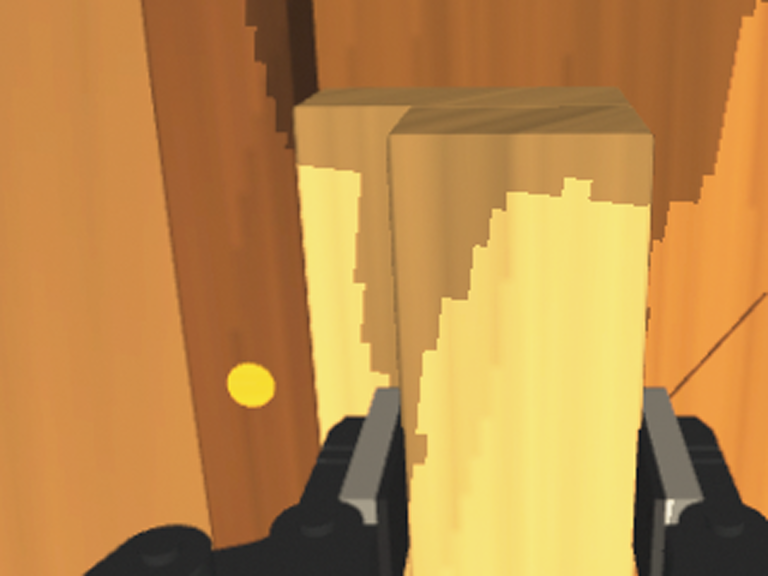

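drive_tool([
  [0.5,[0,0,0],0],
  [0.5,[0,0,0],0],
  [0.5,[0,0,0],0],
  [0.5,[0,0,0],0],
  [0.5,[0,0,-0.05],0],
  [1,[0,0,-0.1],0],
  [1,[0,0,-0.15],0],
  [1,[0,0,-0.15],0],
  [1,[0,0,-0.15],0],
  [1,[0,0,-0.15],0],
  [1,[0,0,0],0],
  [1,[0,0,0],0],
])

```text
clock: 30.12
position: [576.0, 100.4, 315.4]
ee_rot: [0.743, -0.67, -0.0, -0.0]
contact_force: [-0.4, 0.2, -1.2]
gripper_width: 85.5
```

```bash
python3 - <<'E'
from h import *
plan([483,-48,320],1.60);print(read_state()['joints'].round(2))
snap('wrist','w19');np.save('w19.npy',calibration('wrist'))
E
```

```text
pos [576.  100.4 315.4] psi -1.468 shift now [ 0.4603  0.3591 -0.0157] turn -1.5339 shift after turn [-0.4855 -0.3243 -0.0157] t 30.1
[ 0.45  0.27  0.07 -0.   -1.38 -0.35]
```

View pics/w19.png

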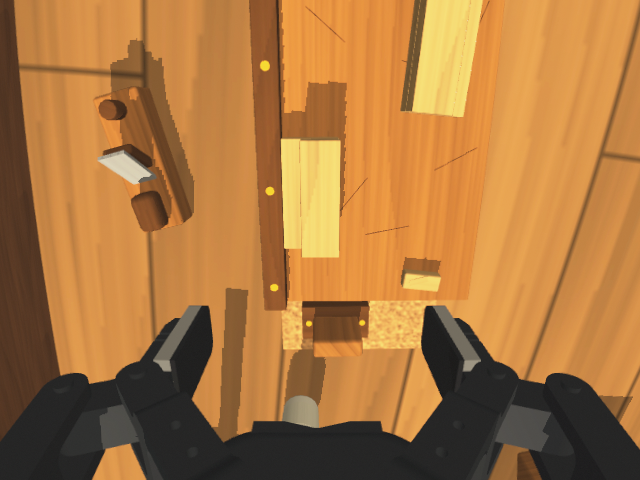

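drive_tool([
  [1,[0,0,0],-0.07],
  [1,[0,0,0],-0.088],
  [1,[0,0,0],-0.088],
  [1,[0,0,0],-0.088],
  [1,[0,0,0],-0.088],
  [1,[0,0,0],-0.088],
  [1,[0,0,0],-0.088],
  [1,[0,0,0],-0.088],
  [1,[0,0,0],-0.088],
  [1,[0,0,0],-0.088],
  [1,[0,0,0],-0.088],
  [1,[0,0,0],-0.088],
  [1,[0,0,0],-0.088],
  [1,[0,0,0],-0.088],
  [1,[0,0,0],-0.088],
  [1,[0,0,0],-0.088],
  [1,[0,0,0],-0.088],
  [1,[0,0,0],-0.056],
  [1,[0,0,0],0],
])

```text
clock: 32.55
position: [576.0, 100.3, 313.8]
ee_rot: [0.697, 0.717, -0.001, -0.001]
contact_force: [0.6, -0.4, 0.8]
gripper_width: 85.6
```

drive_tool([
  [1,[-0.06,-0.04,0],0],
  [1,[-0.12,-0.08,0],0],
  [1,[-0.12,-0.08,0],0],
  [1,[-0.12,-0.08,0],0],
  [1,[-0.065,-0.044,0],0],
  [1,[0,0,0],0],
  [1,[0,0,0],0],
])

```text
clock: 33.42
position: [483.9, -47.7, 315.1]
ee_rot: [0.697, 0.717, 0.0, -0.0]
contact_force: [0.6, 0.2, -1.0]
gripper_width: 85.0
```

```bash
python3 - <<'E'
from h import *
plan([483,-48,320],1.60);print(read_state()['joints'].round(2))
snap('wrist','w20');np.save('w20.npy',calibration('wrist'))
snap('wrist','w20z',(240,100,400,400),2)
E
```

```text
pos [483.9 -47.7 315.1] psi 1.600 shift now [-0.0011 -0.0029 -0.0163] turn -0.0001 shift after turn [-0.0011 -0.0029 -0.0163] t 33.4
[ 0.24  0.09 -0.15 -0.   -1.33  2.93]
```

View pics/w20.png

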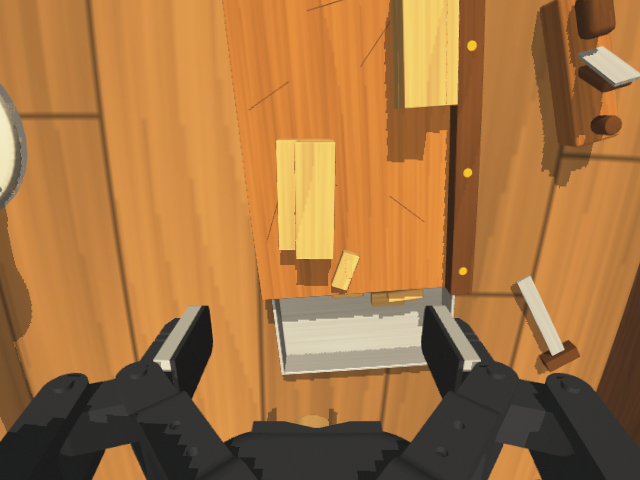

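View pics/w20z.png

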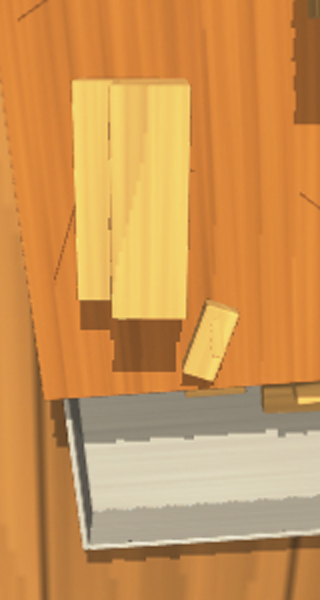

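```bash
python3 - <<'E'
from q import *
W=np.load('w20.npy',allow_pickle=True).item()
f=lambda L:[(240+x/2,100+y/2) for x,y in L]
m=quad(W,f([(110,84),(190,84),(186,319),(112,318)]),120,'R')
for th in (0.02,0.03): plan([*m,90.5],np.pi/2+th)
E
```

```text
R center [482.5 -48.6] len 115.9 wid 37.1 long-axis yaw 0.023 wid yaw 0.021 board [-47.8 -72.6]
pos [484.1 -47.2 314.9] psi 1.601 shift now [-0.0045 -0.0052  0.7481] turn 0.0050 shift after turn [-0.0045 -0.0051  0.7481] t 33.5
pos [484.1 -47.2 314.9] psi 1.601 shift now [-0.0045 -0.0052  0.7481] turn 0.0000 shift after turn [-0.0045 -0.0052  0.7481] t 33.5
```

drive_tool([
  [1,[-0.004,-0.005,0.08],0.003],
  [1,[0,0,0.14],0],
  [1,[0,0,0.15],0],
  [1,[0,0,0.14],0],
  [1,[0,0,0.1],0],
  [1,[0,0,0.07],0],
  [1,[0,0,0.045],0],
  [1,[0,0,0.023],0],
  [1,[0,0,0],0],
  [1,[0,0,0],0],
  [-1,[0,0,0],0],
  [-1,[0,0,0],0],
  [-1,[0,0,0],0],
  [-1,[0,0,0],0],
  [-1,[0,0,0],0],
])

```text
clock: 35.4
position: [482.4, -49.1, 91.4]
ee_rot: [0.699, 0.715, 0.0, 0.0]
contact_force: [-2.1, 0.4, 5.8]
gripper_width: 36.7
```

```bash
python3 - <<'E'
from h import *
plan([483,-48,90.5],1.60);print(read_state()['gripper_width'])
snap('wrist','w21')
E
```

```text
pos [482.4 -49.1  91.4] psi 1.594 shift now [0.0035 0.002  0.0028] turn -0.0028 shift after turn [0.0035 0.002  0.0028] t 35.4
36.7125645632683
```

View pics/w21.png

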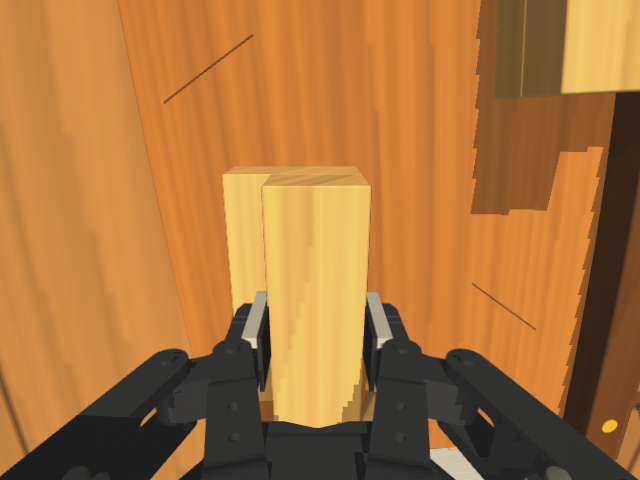

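drive_tool([
  [-1,[0,0,-0.06],0],
  [-1,[0,0,-0.1],0],
  [-1,[0,0,-0.1],0],
  [-1,[0,0,0],0],
  [-1,[0,0,0],0.06],
  [-1,[0,0,0],0.088],
  [-1,[0,0,0],0.088],
  [-1,[0,0,0],0.088],
  [-1,[0,0,0],0.088],
  [-1,[0,0,0],0.088],
  [-1,[0,0,0],0.088],
  [-1,[0,0,0],0.088],
  [-1,[0,0,0],0.088],
  [-1,[0,0,0],0.088],
  [-1,[0,0,0],0.088],
  [-1,[0,0,0],0.088],
  [-1,[0,0,0],0.088],
  [-1,[0,0,0],0.088],
  [-1,[0,0,0],0.088],
  [-1,[0,0,0],0.088],
])

```text
clock: 37.95
position: [480.6, -49.1, 166.5]
ee_rot: [0.833, -0.553, -0.002, 0.001]
contact_force: [-0.2, 0.4, -1.1]
gripper_width: 36.7
```

drive_tool([
  [-1,[0,0,0],0.088],
  [-1,[0,0,0],0.062],
  [-1,[0,0,0],0],
  [-1,[0,0,0],0],
])

```text
clock: 38.45
position: [481.5, -49.2, 167.7]
ee_rot: [0.744, -0.668, -0.001, 0.001]
contact_force: [0.1, 0.2, -1.0]
gripper_width: 37.0
```

```bash
python3 - <<'E'
from h import *
plan([*b2w(52,-63),110],-1.467); print(read_state()['gripper_width'])
snap('wrist','w22')
E
```

```text
pos [481.5 -49.2 167.7] psi -1.464 shift now [-0.0324 -0.3368  0.1917] turn 0.0013 shift after turn [-0.0333 -0.3367  0.1917] t 38.5
36.99296263386963
```

View pics/w22.png

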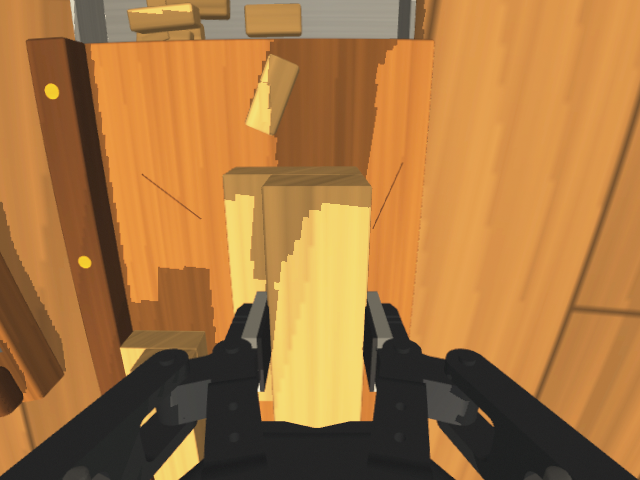

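drive_tool([
  [-1,[-0.033,-0.08,0],0.001],
  [-1,[0,-0.1,0],0],
  [-1,[0,-0.1,0],0],
  [-1,[0,-0.057,0],0],
  [-1,[0,0,0],0],
  [-1,[0,0,0.1],0],
  [-1,[0,0,0.1],0],
  [-1,[0,0,0.03],0],
  [-1,[0,0,0.025],0],
  [-1,[0,0,0],0],
  [-1,[0,0,0],0],
])

```text
clock: 39.88
position: [582.3, -28.7, 93.3]
ee_rot: [0.743, -0.67, 0.001, -0.001]
contact_force: [-0.6, -0.3, -2.6]
gripper_width: 36.7
```

```bash
python3 - <<'E'
from h import *
plan([*b2w(58,-63),91],-1.467); st=read_state();print(st['gripper_width'],w2b(pose()[1]))
snap('wrist','w23')
E
```

```text
pos [582.3 -28.7  93.3] psi -1.468 shift now [-0.0004 -0.0149  0.0079] turn -0.0003 shift after turn [-0.0004 -0.0149  0.0079] t 39.9
36.69235340727176 [ 53.52557995 -63.10982287]
```

View pics/w23.png

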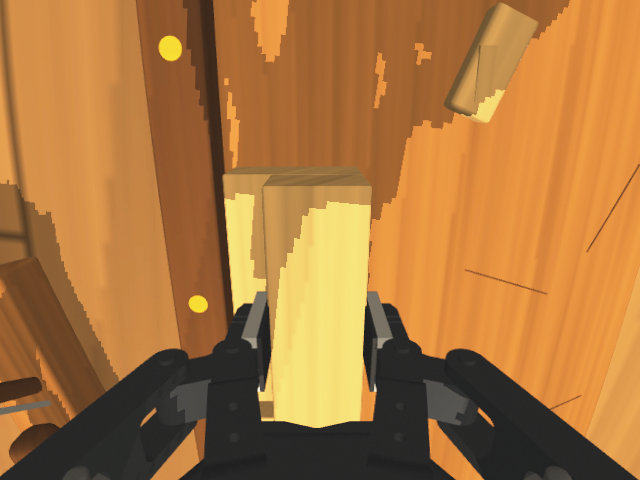

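Next I'll lower it about 2 mm and press it against the fence.

drive_tool([
  [-1,[0,0,0.005],0],
  [-1,[0,0,0],0],
  [-1,[0,-0.007,0],0],
  [-1,[0,-0.007,0],0],
  [-1,[0,-0.007,0],0],
  [-1,[0,-0.003,0],0],
  [-1,[0,0,0],0],
  [-1,[0,0,0],0],
])

```text
clock: 40.92
position: [587.0, -28.6, 91.4]
ee_rot: [0.743, -0.67, -0.001, 0.002]
contact_force: [-7.1, -0.3, 8.5]
gripper_width: 36.8
```

```bash
python3 - <<'E'
from h import *
st=read_state();print(st['gripper_width'],w2b(pose()[1]),st['contact_force'],st['wrist_torque'],pose()[1],pose()[3])
snap('wrist','w24',(100,130,420,370),2.4)
E
```

```text
36.80399674837472 [ 58.19414983 -63.51582293] [-7.06927392 -0.25653831  8.51398495] [0.03115756 1.94215511 0.12261044] [586.97346367 -28.63135145  91.43794368] -1.4674551744427586
```

View pics/w24.png

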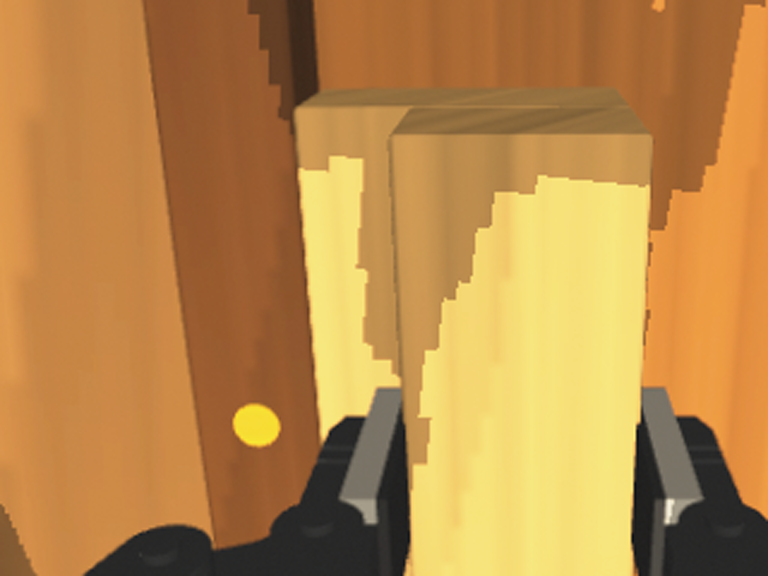

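drive_tool([
  [-1,[0,-0.003,0],0],
  [0.5,[0,0,0],0],
  [0.5,[0,0,0],0],
  [0.5,[0,0,0],0],
  [0.5,[0,0,0],0],
  [0.5,[0,0,-0.05],0],
  [1,[0,0,-0.1],0],
  [1,[0,0,-0.15],0],
  [1,[0,0,-0.15],0],
  [1,[0,0,-0.15],0],
  [1,[0,0,-0.15],0],
  [1,[0,0,0],0],
  [1,[0,0,0],0],
])

```text
clock: 42.6
position: [589.2, -27.9, 316.0]
ee_rot: [0.743, -0.67, -0.0, -0.0]
contact_force: [-0.1, -0.4, -0.7]
gripper_width: 85.7
```

```bash
python3 - <<'E'
from h import *
plan([478,272,320],0.104);print(read_state()['joints'].round(2))
snap('wrist','w25');np.save('w25.npy',calibration('wrist'))
snap('top','t25',(165,200,460,340),2.7)
E
```

```text
pos [589.2 -27.9 316. ] psi -1.468 shift now [-1.0324  0.2661 -0.0128] turn -0.7860 shift after turn [-0.2649 -1.0327 -0.0128] t 42.6
[ 0.23  0.28  0.09 -0.   -1.38 -0.12]
```

View pics/w25.png

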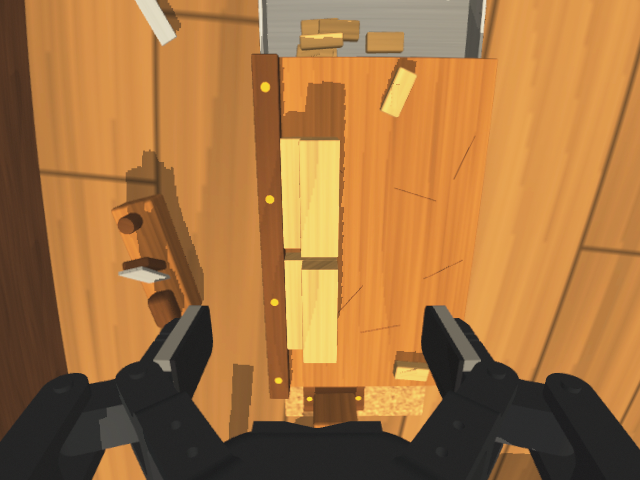

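View pics/t25.png

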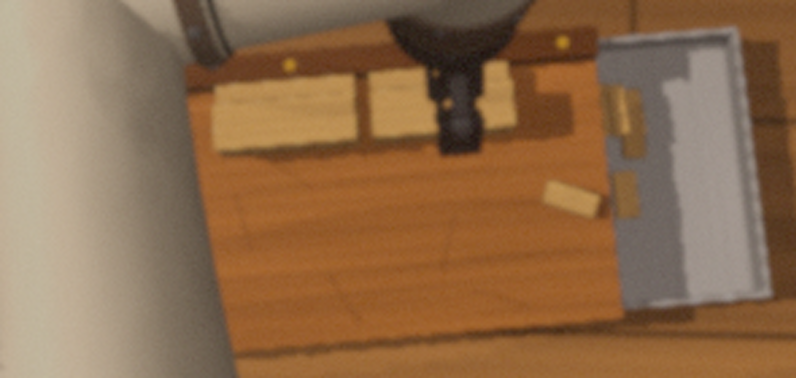

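drive_tool([
  [1,[0,0,0],-0.082],
  [1,[0,0,0],-0.088],
  [1,[0,0,0],-0.088],
  [1,[0,0,0],-0.088],
  [1,[0,0,0],-0.088],
  [1,[0,0,0],-0.088],
  [1,[0,0,0],-0.088],
  [1,[0,0,0],-0.088],
  [1,[0,0,0],-0.088],
  [1,[-0.02,-0.08,0],0],
  [1,[-0.045,-0.17,0],0],
  [1,[-0.045,-0.17,0],0],
  [1,[-0.045,-0.17,0],0],
  [1,[-0.045,-0.17,0],0],
  [1,[-0.045,-0.17,0],0],
  [1,[-0.02,-0.103,0],0],
  [1,[0,0,0],0],
  [1,[0,0,0],0],
])

```text
clock: 44.95
position: [478.3, 271.4, 315.0]
ee_rot: [0.999, 0.052, -0.001, 0.001]
contact_force: [-0.7, -0.2, -0.1]
gripper_width: 85.0
```

```bash
python3 - <<'E'
from h import *
plan([482,282,61],0.104)
snap('wrist','w26');np.save('w26.npy',calibration('wrist'))
E
```

```text
pos [478.3 271.4 315. ] psi 0.104 shift now [ 0.0173 -0.0348  0.8466] turn 0.0001 shift after turn [ 0.0173 -0.0348  0.8466] t 45.0
```

View pics/w26.png

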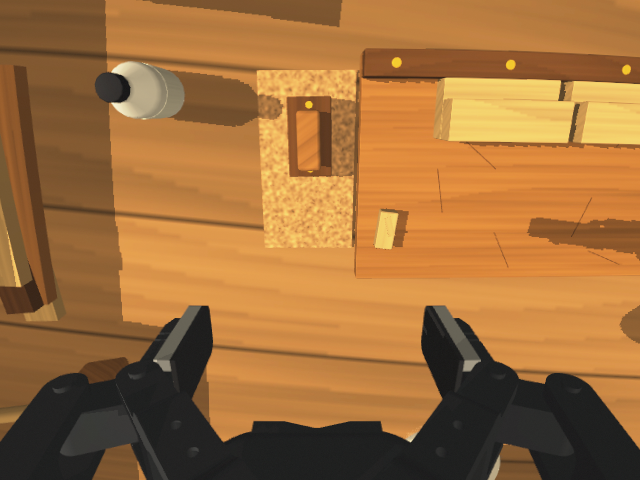

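```bash
python3 - <<'E'
from q import *
W=np.load('w26.npy',allow_pickle=True).item()
cv2.imwrite('pics/w26z.png',cv2.resize(cv2.imread('pics/w26.png')[80:200,250:370],None,fx=5,fy=5,interpolation=cv2.INTER_CUBIC))
d1=onz(W,309,104,32);d2=onz(W,311,171,32);print(d1,d2,(d1+d2)/2,np.arctan2(d1[1]-d2[1],d1[0]-d2[0]))
quad(W,[(291,176),(288,97),(330,97),(331,177)],32,'foot')
E
```

```text
[568.54284575 289.52336262  32.        ] [493.98072541 279.91045344  32.        ] [531.26178558 284.71690803  32.        ] 0.12821756401912746
foot center [531.8 284.8] len 47.1 wid 89.2 long-axis yaw 0.089 wid yaw 0.124 board [ 35.8 253.9]
```

View pics/w26z.png

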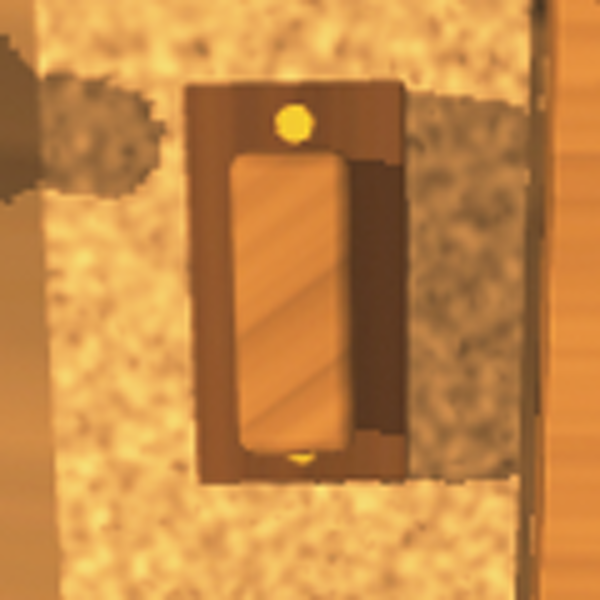

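```bash
python3 - <<'E'
from h import *
plan([531.5,284.5,56],0.118)
E
```

```text
pos [478.5 271.1 315.3] psi 0.103 shift now [ 0.1813 -0.027   0.864 ] turn -0.0073 shift after turn [ 0.1817 -0.0244  0.864 ] t 45.0
```

drive_tool([
  [1,[0,0,0],-0.007],
  [1,[0.09,-0.012,0.05],0],
  [1,[0.091,-0.0125,0.1],0],
  [1,[0,0,0.15],0],
  [1,[0,0,0.15],0],
  [1,[0,0,0.15],0],
  [1,[0,0,0.12],0],
  [1,[0,0,0.08],0],
  [1,[0,0,0.05],0],
  [1,[0,0,0.013],0],
  [1,[0,0,0],0],
  [1,[0,0,0],0],
  [-1,[0,0,0],0],
  [-1,[0,0,0],0],
  [-1,[0,0,0],0],
  [-1,[0,0,0],0],
  [-1,[0,0,0],0],
  [-1,[0,0,0],0],
])

```text
clock: 47.25
position: [531.5, 285.6, 57.2]
ee_rot: [0.998, 0.059, 0.0, 0.0]
contact_force: [-0.7, -1.4, 2.8]
gripper_width: 22.9
```

```bash
python3 - <<'E'
from h import *
plan([531.5,284.5,180],0.104);print(read_state()['gripper_width'])
snap('wrist','w27')
E
```

```text
pos [531.5 285.6  57.2] psi 0.118 shift now [-4.000e-04  3.600e-03 -4.095e-01] turn 0.0072 shift after turn [-4.000e-04  3.600e-03 -4.095e-01] t 47.2
22.863445855452838
```

View pics/w27.png

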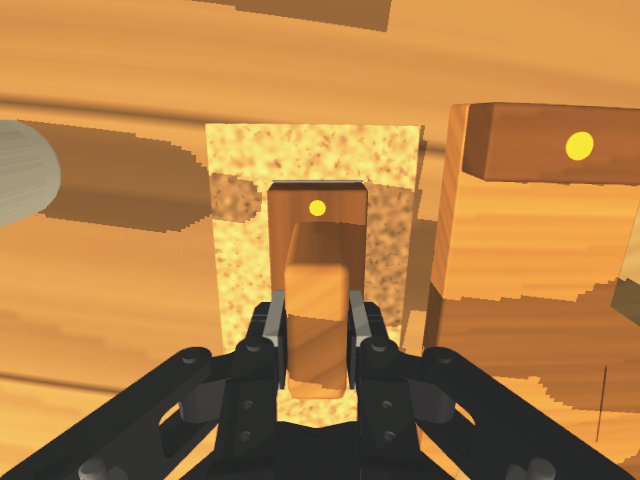

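```bash
python3 - <<'E'
from h import *
W=np.load('w26.npy',allow_pickle=True).item()
for u,v in [(381,211),(397,210),(393,249),(376,247)]: print(w2b(onz(W,u,v,83)).round(0))
W=np.load('w25.npy',allow_pickle=True).item()
for u,v in [(401,66),(417,72),(396,117),(381,108)]: print('c6',w2b(onz(W,u,v,83)).round(0))
print(b2w(-42,224));plan([*b2w(-42,224),180],0.104)
E
```

```text
[-38. 177.]
[-37. 160.]
[-81. 161.]
[-79. 181.]
c6 [ -22. -188.]
c6 [ -37. -182.]
c6 [ -19. -140.]
c6 [  -4. -149.]
[457.47290357 246.92956927]
pos [531.5 285.6  57.2] psi 0.118 shift now [-0.2602  0.0989 -0.4095] turn 0.0072 shift after turn [-0.2588  0.1026 -0.4095] t 47.3
```

drive_tool([
  [-1,[0,0,-0.1],0.007],
  [-1,[0,0,-0.16],0],
  [-1,[0,0,-0.15],0],
  [-1,[0,0,0],0],
  [-1,[0,0,0],0],
])

```text
clock: 47.92
position: [530.3, 285.3, 178.3]
ee_rot: [0.999, 0.052, -0.001, 0.0]
contact_force: [-0.2, -0.1, -2.4]
gripper_width: 22.7
```

```bash
python3 - <<'E'
from h import *
plan([*b2w(-44,224),180],0.104)
E
```

```text
pos [530.3 285.3 178.3] psi 0.104 shift now [-0.2614  0.1021 -0.0047] turn -0.0002 shift after turn [-0.2614  0.102  -0.0047] t 47.9
```

drive_tool([
  [-1,[-0.13,0.05,0],0],
  [-1,[-0.131,0.052,0],0],
  [-1,[0,0,0.08],0],
  [-1,[0,0,0.08],0],
  [-1,[0,0,0.018],0],
  [-1,[0,0,0],0],
  [-1,[0,0,0],0],
])

```text
clock: 48.8
position: [457.2, 247.5, 127.0]
ee_rot: [0.999, 0.052, 0.0, -0.0]
contact_force: [0.5, 0.0, -2.1]
gripper_width: 23.2
```

```bash
python3 - <<'E'
from h import *
plan([*b2w(-44,-200),124.4],0.104);print(w2b(pose()[1]))
snap('wrist','w28')
E
```

```text
pos [457.2 247.5 127. ] psi 0.104 shift now [-0.0064  1.4153  0.0079] turn 0.0001 shift after turn [-0.006   1.4153  0.0079] t 48.8
[-42.21422666 224.57566651]
```

View pics/w28.png

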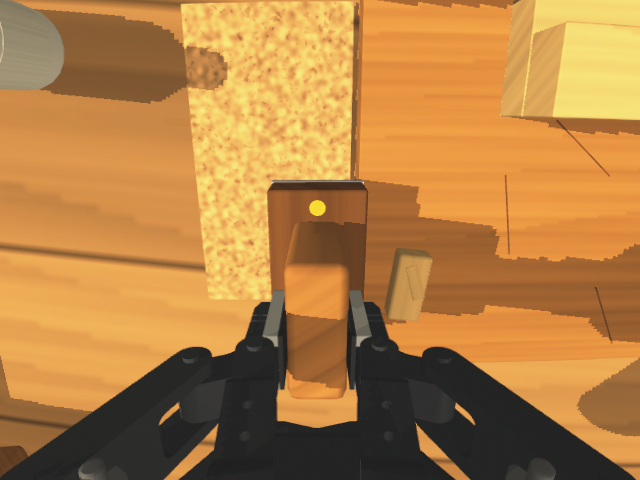

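drive_tool([
  [-1,[-0.005,0,0.008],0],
  [-1,[0,0.03,0],0],
  [-1,[0,0.05,0],0],
  [-1,[0,0.055,0],0],
  [-1,[0,0.055,0],0],
  [-1,[0,0.055,0],0],
  [-1,[0,0.055,0],0],
  [-1,[0,0.055,0],0],
  [-1,[0,0.055,0],0],
  [-1,[0,0.055,0],0],
  [-1,[0,0.055,0],0],
  [-1,[0,0.055,0],0],
  [-1,[0,0.055,0],0],
  [-1,[0,0.055,0],0],
  [-1,[0,0.055,0],0],
  [-1,[0,0.055,0],0],
  [-1,[0,0.055,0],0],
  [-1,[0,0.05,0],0],
  [-1,[0,0,0],0],
])

```text
clock: 51.22
position: [483.3, -22.7, 124.0]
ee_rot: [0.999, 0.051, -0.0, 0.0]
contact_force: [0.4, 0.5, -1.8]
gripper_width: 22.9
```

```bash
python3 - <<'E'
from h import *
plan([*b2w(-44,-203),124.4],0.104);print(w2b(pose()[1]))
snap('wrist','w29')
E
```

```text
pos [483.3 -22.7 124. ] psi 0.103 shift now [ 0.0016  0.5205 -0.0012] turn -0.0007 shift after turn [ 0.0009  0.5205 -0.0012] t 51.2
[-44.25614717 -46.83713434]
```

View pics/w29.png

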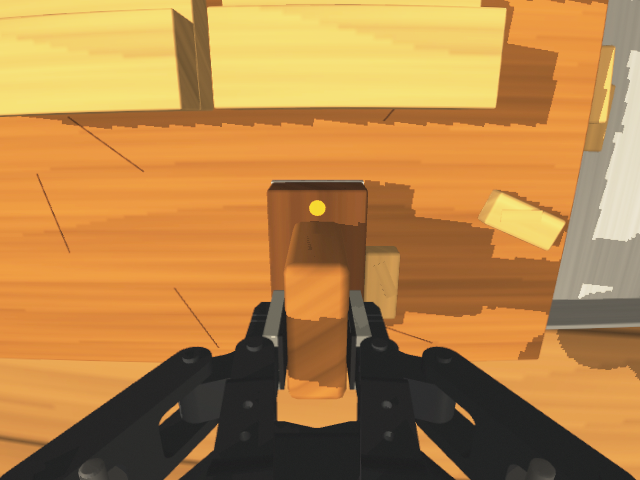

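drive_tool([
  [-1,[0,0.035,0],0],
  [-1,[0,0.04,0],0],
  [-1,[0,0.04,0],0],
  [-1,[0,0.04,0],0],
  [-1,[0,0.04,0],0],
  [-1,[0,0.04,0],0],
  [-1,[0,0.04,0],0],
  [-1,[0,0.04,0],0],
  [-1,[0,0.04,0],0],
  [-1,[0,0.035,0],0],
  [-1,[0,0.035,0],0],
  [-1,[0,0.035,0],0],
  [-1,[0,0.035,0],0],
  [-1,[0,0.035,0],0],
  [-1,[0,0,0],0],
  [-1,[0,0,0],0],
])

```text
clock: 53.28
position: [499.8, -179.7, 124.1]
ee_rot: [0.999, 0.052, -0.0, -0.0]
contact_force: [-1.2, -0.7, -1.9]
gripper_width: 22.8
```

```bash
python3 - <<'E'
from h import *
print(w2b(pose()[1]))
snap('wrist','w30');snap('side','s30',(215,180,395,400),2.7)
E
```

```text
[ -44.20523357 -204.68818064]
```

View pics/w30.png

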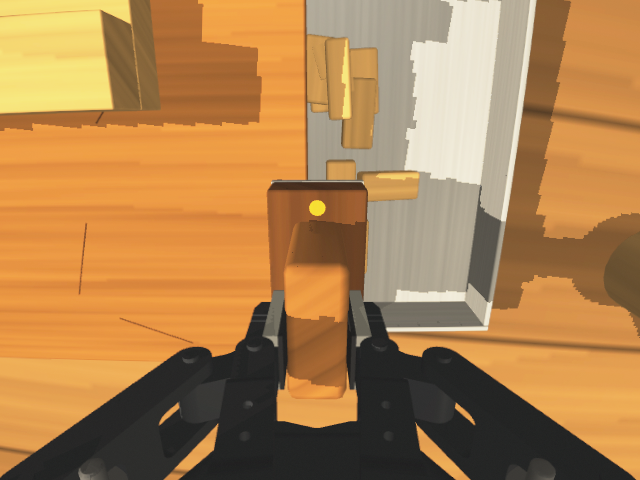

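View pics/s30.png

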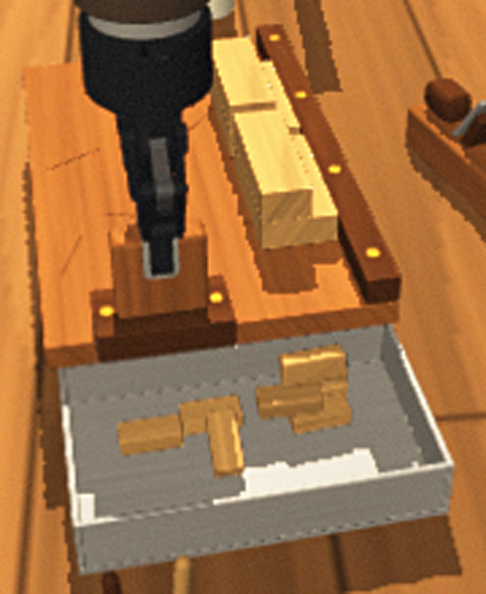

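drive_tool([
  [-1,[0,0,-0.1],0],
  [-1,[0,-0.05,-0.15],0],
  [-1,[0.02,-0.1,0],0],
  [-1,[0,0,0],0],
  [-1,[0,0,0],0],
])

```text
clock: 54.0
position: [500.8, -134.2, 198.8]
ee_rot: [0.999, 0.052, -0.0, 0.0]
contact_force: [0.7, 0.5, -2.0]
gripper_width: 23.2
```

```bash
python3 - <<'E'
from h import *
plan([482,284,200],0.104)
snap('wrist','w31',(380,100,640,330),3);snap('wrist','w31f')
snap('top','t31',(380,200,460,320),5)
E
```

```text
pos [ 500.8 -134.2  198.8] psi 0.105 shift now [ 0.0836 -1.3929 -0.004 ] turn 0.0005 shift after turn [ 0.0823 -1.393  -0.004 ] t 54.0
```

View pics/w31.png

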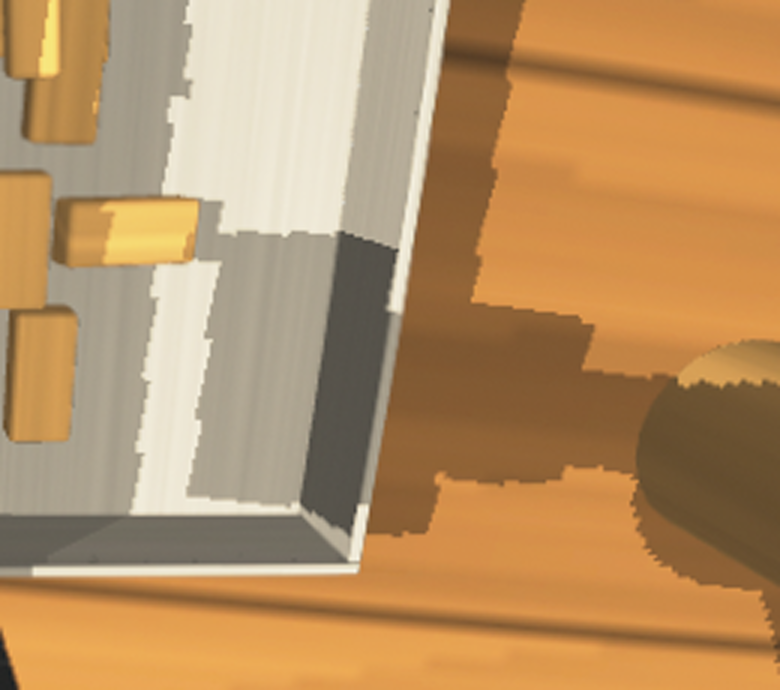

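View pics/w31f.png

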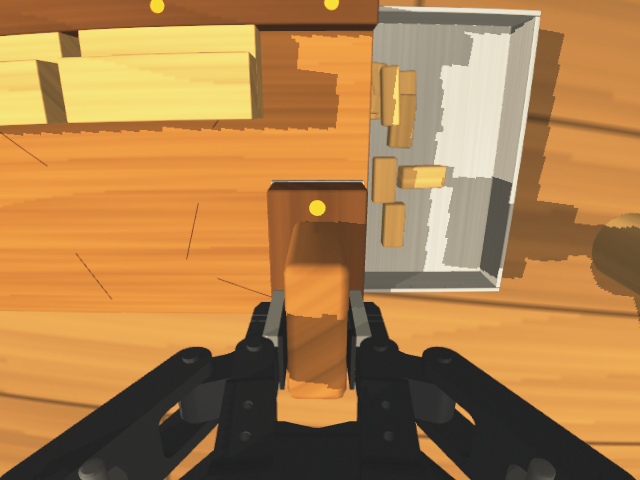

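View pics/t31.png

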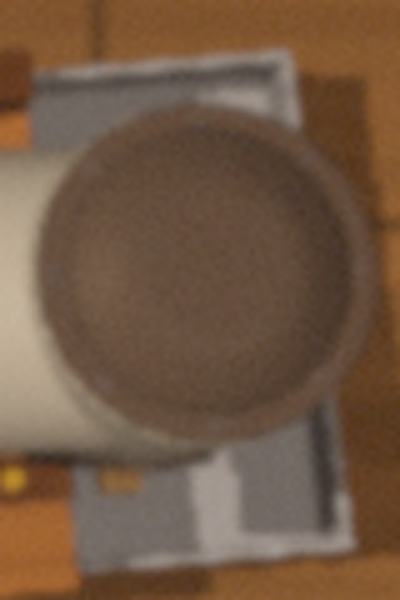

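```bash
python3 - <<'E'
import cv2
b=cv2.imread('pics/w30.png')[20:220,300:440];cv2.imwrite('pics/w30z.png',cv2.resize(b,None,fx=3,fy=3,interpolation=cv2.INTER_CUBIC))
b=cv2.imread('pics/s30.png');b=cv2.imread('pics/s30.png')[330:480,100:380];cv2.imwrite('pics/s30z.png',cv2.resize(b,None,fx=2.8,fy=2.8,interpolation=cv2.INTER_CUBIC))
E
```

```text
(no output)
```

View pics/w30z.png

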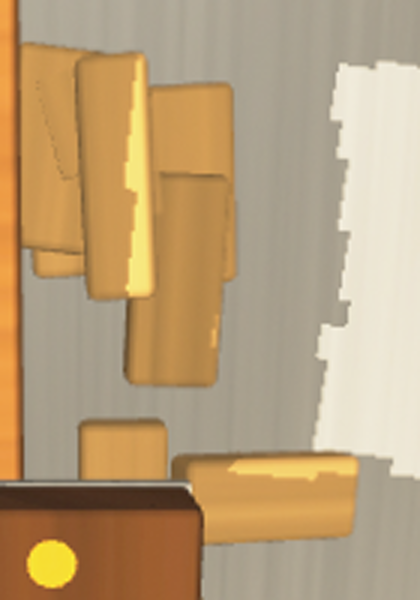

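View pics/s30z.png

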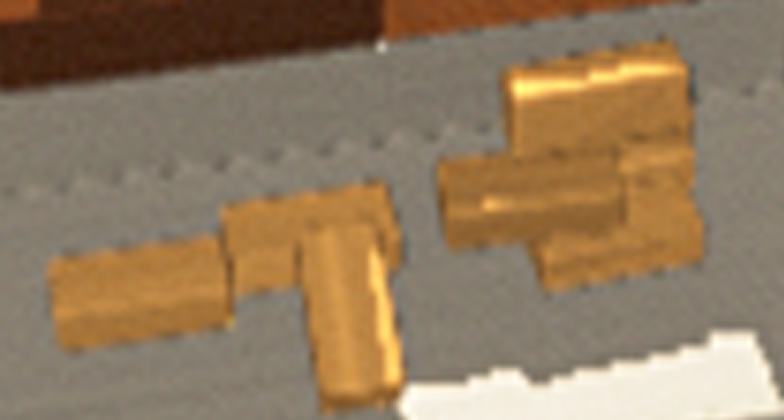

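drive_tool([
  [-1,[0.005,-0.1,0],0],
  [-1,[0.01,-0.17,0],0],
  [-1,[0.01,-0.17,0],0],
  [-1,[0.01,-0.17,0],0],
  [-1,[0.01,-0.17,0],0],
  [-1,[0.01,-0.17,0],0],
  [-1,[0.01,-0.17,0],0],
  [-1,[0.01,-0.17,0],0],
  [-1,[0.007,-0.1,0],0],
  [-1,[0,0,0.12],0],
  [-1,[0,0,0.15],0],
  [-1,[0,0,0.13],0],
  [-1,[0,0,0],0],
  [-1,[0,0,0],0],
])

```text
clock: 55.9
position: [483.6, 283.5, 80.5]
ee_rot: [0.999, 0.052, 0.001, -0.001]
contact_force: [-0.3, -0.3, -0.7]
gripper_width: 22.9
```

```bash
python3 - <<'E'
from h import *
plan([482,284,57.5],0.104); print(read_state()['gripper_width'])
snap('wrist','w32')
E
```

```text
pos [483.6 283.5  80.5] psi 0.104 shift now [-0.0052 -0.002   0.0766] turn 0.0002 shift after turn [-0.0052 -0.002   0.0766] t 55.9
22.941911934826575
```

View pics/w32.png

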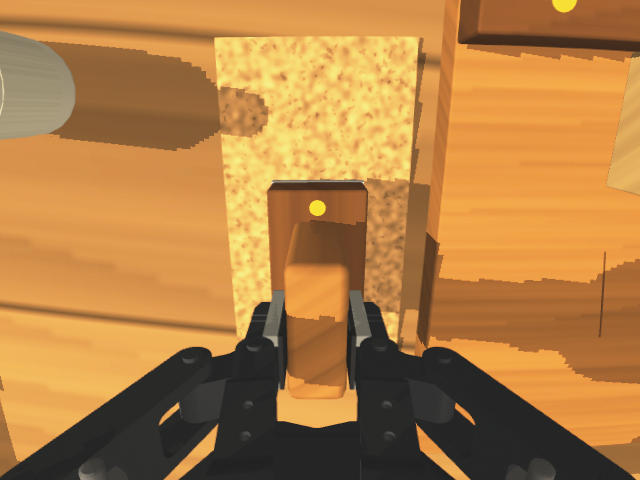

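drive_tool([
  [-1,[0,0,0.04],0],
  [-1,[0,0,0.025],0],
  [-1,[0,0,0.009],0],
  [-1,[0,0,0],0],
  [-1,[0,0,0],0],
  [0.2,[0,0,0],0],
  [0.2,[0,0,0],0],
  [0.2,[0,0,0],0],
  [0.2,[0,0,0],0],
  [0.2,[0,0,-0.08],0],
  [1,[0,0,-0.12],0],
  [1,[0,0,-0.15],0],
  [1,[0,0,-0.15],0],
  [1,[0,0,-0.15],0],
  [1,[0,0,-0.15],0],
  [1,[0,0,0],0],
  [1,[0,0,0],0],
])

```text
clock: 58.08
position: [481.7, 282.7, 296.2]
ee_rot: [0.999, 0.052, -0.001, 0.0]
contact_force: [-0.2, -0.5, -0.0]
gripper_width: 85.2
```

```bash
python3 - <<'E'
from h import *
plan([482,284,57.5],0.104)
snap('wrist','w33');snap('top','t33',(100,120,540,340),1.8);snap('side','s33',(215,160,435,400),2.4)
E
```

```text
pos [481.7 282.7 296.2] psi 0.104 shift now [ 0.0024 -0.0042  0.7956] turn -0.0000 shift after turn [ 0.0024 -0.0042  0.7956] t 58.1
```

View pics/w33.png

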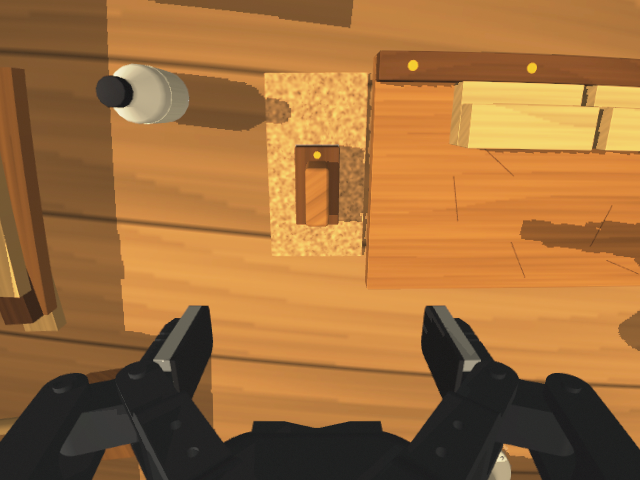

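View pics/t33.png

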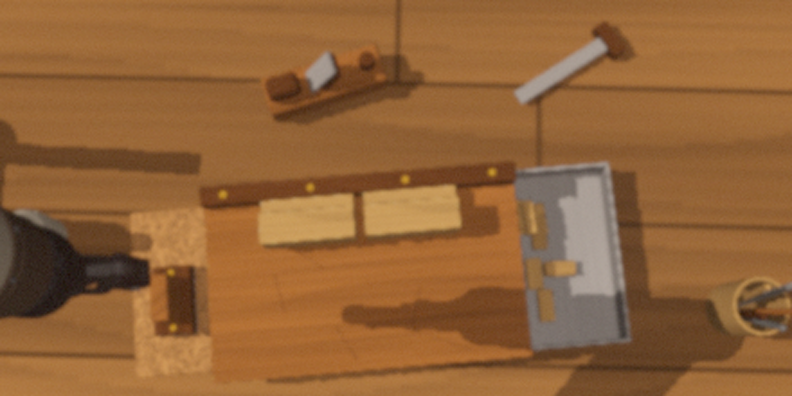

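View pics/s33.png

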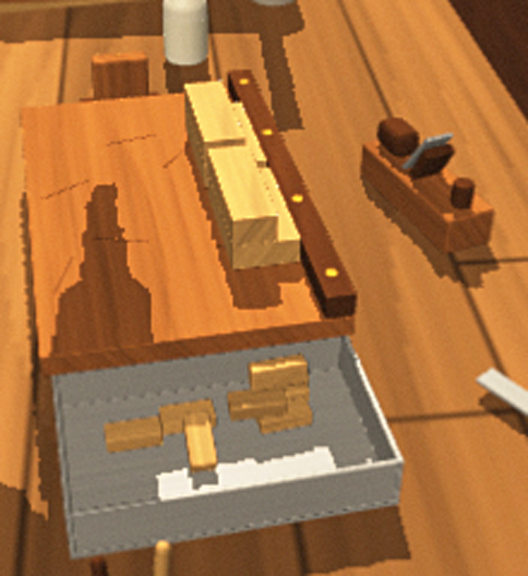

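drive_tool([
  [1,[0,0.1,0],0],
  [1,[0,0.17,0],0],
  [1,[0,0.17,0],0],
  [1,[0,0.17,0],0],
  [1,[0,0.17,0],0],
  [1,[0,0.1,0],0],
  [1,[0,0,0],0],
  [1,[0,0,0],0],
])

```text
clock: 59.22
position: [509.5, 20.6, 296.2]
ee_rot: [0.999, 0.052, -0.001, 0.0]
contact_force: [0.6, 0.3, -0.1]
gripper_width: 85.7
```

```bash
python3 - <<'E'
from h import *
snap('wrist','w34');np.save('w34.npy',calibration('wrist'))
snap('wrist','w34z',(100,20,500,180),2)
E
```

```text
(no output)
```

View pics/w34.png

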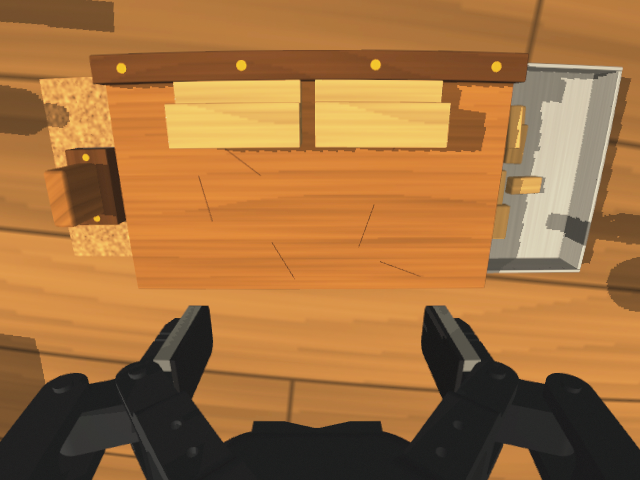

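View pics/w34z.png

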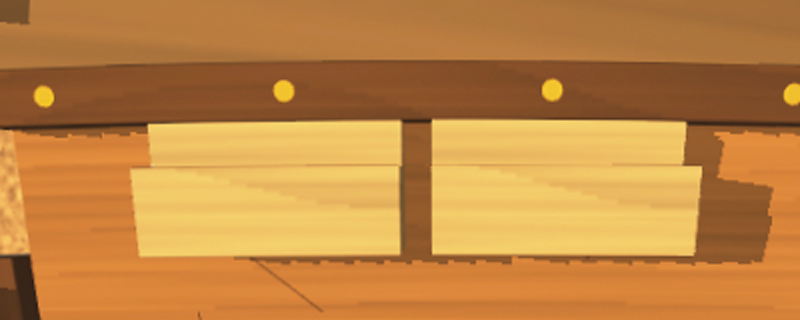

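```bash
python3 - <<'E'
from q import *
W=np.load('w34.npy',allow_pickle=True).item()
f=lambda x,y:(100+x/2,20+y/2)
for n,a,b in [('L near edge',(139,256),(401,255)),('R near edge',(432,255),(696,256))]:
    p,q=onz(W,*f(*a),120),onz(W,*f(*b),120);print(n,w2b(p).round(1),w2b(q).round(1))
for n,a,b in [('L rebate',(149,124),(401,120)),('R rebate',(432,120),(686,122))]:
    p,q=onz(W,*f(*a),94),onz(W,*f(*b),94);print(n,w2b(p).round(1),w2b(q).round(1))
for a in [(20,128),(416,121),(780,129)]: print('fence face',w2b(onz(W,*f(*a),92)).round(1))
for a in [(44,97),(284,91),(552,90)]: print('screw',w2b(onz(W,*f(*a),92)).round(1))
st=read_state();print(st['clock'])
E
```

```text
L near edge [ 39.3 124.4] [39.1  8.8]
R near edge [39.1 -4.8] [  39.3 -120.9]
L rebate [ 96.1 123.6] [96.6  9.2]
R rebate [96.6 -4.7] [  96.7 -119.6]
fence face [ 95.9 185.2]
fence face [96.3  2.5]
fence face [  94.8 -164.3]
screw [109.  171.9]
screw [109.3  61.6]
screw [109.7 -58.4]
59.325
```

Both rails are flush and square to the fence: edges within 0.5 mm and yaw error under 0.005 rad. The board is clear, so I'll hand in.

```bash
python3 -c "
from bench import *
print(job_done())"
```

```text
the job is handed in; nothing more can be done
None
```

The job is handed in, finished at about 59 s of the 210 s limit. The hand-in gives no verdict, so the result rests on my own last checks.

**What I did**
- I wiped the fence strip with the scraper, which sent six chips into the tray, and put the scraper back on the mat.
- I turned both rails end for end and pressed each against the fence until the arm felt it (about 7–11 N), then let go.
- I picked up the scraper again, wiped the last two chips off in one pass, and left it standing on the mat.

**Last checks**
- **Rails:** the rebated faces measure 96.1–96.7 mm across the board, against 94.8–96.3 mm for the fence face in the same picture. They are square to within about 0.005 rad, with about 13 mm between them.
- **Board and chips:** no chips are left on the board. I count eight in the tray: three lying separately and a pile of five. One of the five shows only as an edge under another.
- **Scraper and bystanders:** the scraper stands upright near the middle of the mat. The plane, glue bottle and pencil pot look unmoved in the pictures, but I did not measure them.

**What went wrong or disagreed**
- **Missed grasp:** the first grasp on a rail closed on nothing. The fingertips sat about 10 mm behind the TCP, not 11 mm ahead as the text says, so I gripped 20 mm lower and both rails held.
- **Scraper knocked:** it was shifted about 50 mm on the mat while I handled the rails, so I measured it again before picking it up.
- **Board position:** readings from the top and wrist cameras differed by 2–3 mm, so I set the rails against the fence by contact force.

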